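# Prop the sagging switchgear board and clear the bench

### The arm

A 6-joint arm with a two-finger parallel gripper is mounted at the origin on the work surface. World frame = base frame: x ahead of the robot, y to its left, z up, the work surface at z = 0. Lengths are in mm, angles in rad, forces in N, time in s.
With the tool pointing down it reaches from about 350 to 775 mm from the base axis. Payload 7.3 kg.
Tool frame: the origin (TCP) lies on the centre line of the jaws, within the pads' length; the fingertips stand 22 mm ahead of it and the grasp point (between the pads) lies 3 mm ahead of it; z points along the fingers, y is the direction in which the jaws open and shut (so a half turn about z gives the same grasp; the last joint's range is limited). The gripper opens to 92 mm and grips with 3 to 60 N. Pads are 19 mm wide; open, the fingers measure 130 mm over their backs; the gripper's body (75 mm by 190 mm) begins 47 mm behind the grasp point.
Start: joints at [1.197, 0.342, 1.524, -0, 1.275, -0.146], TCP at [118.546, 511.458, 248.741] pointing down, gripper open.
Joint ranges: [-2.53, 2.53], [-0.77, 2.02], [0.04, 2.7], [-1, 4.14], [0.28, 2.66], [-3.11, 3.11]. Speed limits (rad/s): [2.57, 2.57, 3.14, 3.14, 3.14, 3.14].

### API

Orientations are given as [roll, pitch, yaw] about the fixed x, y, z axes, in that order (R = Rz(yaw) Ry(pitch) Rx(roll)).
In Python, from plant import bot gives the robot as it stands.
- The arm moves only by the tool play_rows, never from a script. Its argument "moves" is one flat list of numbers, 5 for each row, row after row: the closure in counts, from 0 (fully open) to 255 (shut), then the shift along the tool's x, y, z in mm, then the turn about the tool's z in degrees. A call has 1 to 8 rows; each row is the pose to reach, as a shift and turn from the pose commanded when the call began, along the tool's axes at that moment; what a row does not reach only later rows make up. A row lasts 1/12 s, in which the tool goes at most 41.7 mm and 7.16 degrees, less where a joint would pass 70% of its speed; a pose out of reach is approached as far as the arm can. A call with a gripper value outside its range is refused whole. The fingers move at their own pace and stop on an object; the grip force is fixed at half the most. Time passes only in rows, so rows that repeat a pose let the fingers close. It gives the time, the measured TCP pose, the force and the opening at its end, in the units of the state.
- bot.get_obs(): the state, without advancing time (a new reading comes with each control period).
- bot.capture(name): name is "scene" or "top"; returns a dict with "color" (400x640x3 uint8, red, green, blue), "fx", "fy", "cx", "cy" (pixels), "world_to_cam" (4x4, takes a point from world to camera coordinates). Camera axes: x right, y down, z forward; pixel columns grow to the right and rows downward; lengths in mm; the calibration is good to about 2 mm. A picture is of the moment at which its call begins. There is no depth.
- bot.close_job(): hands the job in, once; it reports no verdict.
The state is a dict: "time": time; "joint_positions": joint angles; "dq": joint speeds; "tau": joint torques, N m; "tool_pos": TCP position; "tcp_rot": TCP orientation; "contact_force": force on the tool from outside, world axes, zero at the start; "moment": the same for the moment, N m; "grip_width": finger opening in mm.
Only numpy, scipy, OpenCV 4.12 (cv2) and the standard library are available. Lean on these libraries where they do the work, as an engineer would, in place of code of your own. Each camera call takes 0.05 s, during which the arm holds its last target.

### The job

The salvaged switchgear board sags at its front edge: pull open the top drawer of the bench cabinet, take out the black wedge and slide it, thin end first and square to the edge, under the middle of the board's front edge until the top of that edge stands level with the pale band on the gauge post; leave it propped on the wedge. Put every loose contactor from the bench into that drawer and push the drawer fully shut. Leave the other things on the bench where they are.

Things in the scene. Friction and masses are not known exactly. Their poses are not given: they have to be found in the camera images.
- drawer_home (a point): fixed point on the small grey and blue bench cabinet (270 deep, 300 wide, 200 mm high, fixed to the bench): where the middle of the top drawer's handle is when that drawer is fully shut. Axes: x points into the cabinet, -x is the way the drawer slides out, up to 190 mm, level; sliding needs about 2 N and it stays where it is left. z up.
- cab_drawer0_handle (a point): middle of that drawer's handle: a level bar 11 mm thick and 120 mm long along y, 35 mm in front of the drawer's front and 38 mm under the cabinet's top, with 29 mm clear behind it and free space in front, above and below. Axes as drawer_home's. It moves with the drawer, so its distance from drawer_home is how far the drawer is open.
- drawer_floor (a point): middle of the front end of that drawer's inner floor, at the foot of the front wall, 110 mm above the bench, axes as the handle's; moves with the drawer. The floor is 225 mm (x, inwards) by 258 mm (y); side walls 68 mm, front 78 mm high above the floor; cabinet top 90 mm, its underside 78 mm above the floor: nothing taller may lie in it. Fully out, the first 180 mm are open from above.
- wedge: black plastic wedge, 0.2 kg, 160 mm long, 40 mm wide; at the start it lies in the shut top drawer, thin end to the back. Origin: on the underside below the middle of its butt; x points to the thin end, z up. The butt is a block from x = -17.5 to +17.5 mm, 60 mm high, gripped across its 40 mm width; from there the top slopes straight down from 40 mm high at x = 17.5 to 4 mm high at x = 142.5 mm.
- board: the fixed stand of the switchgear board. Origin: on the bench below the middle of the board's front edge; x points from the front edge level inwards under the board (the way the wedge goes in), y along the front edge, z up. The stand's low rest blocks lie more than 100 mm either side of the middle; between them the bench is clear for 230 mm inwards.
- plate: the board itself: a white steel plate 240 by 240 by 6 mm with switchgear on its back half (to 55 mm above it), about 1.4 kg, hinged along its back edge, so the front edge can rise. Origin: as the stand's while sagging; it tips with the plate. The load at the front edge is about 7 N; pushing the wedge in takes about 5 to 15 N, and the wedge stays where it is left.
- edge (a point): middle of the top of the plate's front edge. At the start it is about 22 mm above the bench (the plate's lower edge 16 mm above it); the lower edge is always 6 mm below this point.
- mark (a point): middle of the pale band, 8 mm high, round the dark gauge post (75 mm high) that stands at the y = +137 mm end of the front edge; 40 mm above the bench. Axes as the stand's.
- contactor0: a loose contactor, 0.25 kg or so: white base 68 (x) by 45 (y) by 34 mm high, black top 42 by 45 to 54 mm high. Origin: centre of the underside, z up. Gripped across its 45 mm. At the start it stands on the bench; None if absent (two to four are there).
- contactor1: a loose contactor, 0.25 kg or so: white base 68 (x) by 45 (y) by 34 mm high, black top 42 by 45 to 54 mm high. Origin: centre of the underside, z up. Gripped across its 45 mm. At the start it stands on the bench; None if absent (two to four are there).
- contactor2: a loose contactor, 0.25 kg or so: white base 68 (x) by 45 (y) by 34 mm high, black top 42 by 45 to 54 mm high. Origin: centre of the underside, z up. Gripped across its 45 mm. At the start it stands on the bench; None if absent (two to four are there).
- contactor3: a loose contactor, 0.25 kg or so: white base 68 (x) by 45 (y) by 34 mm high, black top 42 by 45 to 54 mm high. Origin: centre of the underside, z up. Gripped across its 45 mm. At the start it stands on the bench; None if absent (two to four are there).
- transformer: bystander, heavy transformer 75 by 90 by 62 mm; leave alone
- terminal_strip: bystander, terminal strip 170 mm long on a rail, 38 mm high; leave alone
- screwdriver: bystander, screwdriver; leave alone
- tape: bystander, roll of tape, 68 mm across, 19 mm high; leave alone
- jar: bystander, small closed jar 56 mm across, 70 mm high; leave alone
- offcut: bystander, wood offcut 160 by 45 by 30 mm; leave alone
There are look-alikes about, which are no part of the job. Leave any turquoise look-alike of the contactor3 alone. Leave any red look-alike of the contactor1 alone.

How it is judged (in metres and radians):
On the way, in this order (a step that is already met when the one before it is completed fails the run):
1. the top drawer is pulled open by 150 mm or more (x of cab_drawer0_handle in the frame of drawer_home below -0.15 m), for 0.2 s.
2. the board's front edge rests on the wedge, its top level with the pale band (within 4.5 mm) (z of edge in the frame of mark between -0.0045 and 0.0045 m and contact force between wedge and plate above 1 N), for 0.3 s.
At the end, for the whole second after the job is handed in: the plate's front edge rests on the wedge with its top within 4.5 mm of the middle of the pale band, the wedge within 50 mm of the middle of the edge and within 0.3 rad of square to it; every contactor lies in the top drawer; the drawer is shut to within 8 mm (all of step 2 and y of wedge in the frame of board between -0.05 and 0.05 m and angle between the x axis of wedge and the x axis of board, either way round below 0.3 rad and x of contactor0 in the frame of drawer_floor between -0.003 and 0.228 m and y of contactor0 in the frame of drawer_floor between -0.13 and 0.13 m and z of contactor0 in the frame of drawer_floor between -0.01 and 0.072 m and x of contactor1 in the frame of drawer_floor between -0.003 and 0.228 m and y of contactor1 in the frame of drawer_floor between -0.13 and 0.13 m and z of contactor1 in the frame of drawer_floor between -0.01 and 0.072 m and x of contactor2 in the frame of drawer_floor between -0.003 and 0.228 m and y of contactor2 in the frame of drawer_floor between -0.13 and 0.13 m and z of contactor2 in the frame of drawer_floor between -0.01 and 0.072 m and x of contactor3 in the frame of drawer_floor between -0.003 and 0.228 m and y of contactor3 in the frame of drawer_floor between -0.13 and 0.13 m and z of contactor3 in the frame of drawer_floor between -0.01 and 0.072 m and x of cab_drawer0_handle in the frame of drawer_home above -0.008 m); the robot touches nothing.
It fails at once if a bystander is moved more than 50 mm (distance of any of transformer, terminal_strip, screwdriver, tape, jar, offcut from where it was at the start of the episode above 0.05 m).
Of contactor0, contactor1, contactor2, contactor3 only 2 to 4 are there at a start; the rules pass over those that are not, and their reading is None.
At some moment in a run one of contactor0, contactor1, contactor2, contactor3 may be knocked a few centimetres aside while the robot is not near it.
Once in a run the grip may slacken for a moment while it holds something.
It also fails if it takes over 210 s, if anything falls off the work surface, if the arm or the gripper's body presses on something with over 40 N, if the wrist force passes 120 N, or if a joint passes its speed limit or range.

## Working session

There is one attempt and no reset: what is moved stays moved. The work goes in short steps, Python scripts to look and compute and a tool call to move; the robot and the scene stay as the last step left them, time stands still between calls to the robot, and variables do not carry over. Pictures are saved under pics/ and viewed, and the job is handed in when it is done.

Besides the shell and the picture viewer there is one more tool, called after "Call:" in YAML: its name, and indented under it one key for each argument. play_rows: Moves the arm, as the interface text tells. Its arguments: {"type":"object","properties":{"moves":{"type":"array","items":{"type":"number"}}},"required":["moves"]}

```bash
ls; mkdir -p pics; cat > h.py <<'E'
import numpy as np, cv2
from plant import bot
def shot(name, fn=None):
    c=bot.capture(name); 
    if fn: cv2.imwrite('pics/'+fn, c['color'][:,:,::-1])
    return c
def ray(c,u,v,z):
    T=np.array(c['world_to_cam']);R=T[:3,:3];t=T[:3,3]
    o=-R.T@t; d=R.T@np.array([(u-c['cx'])/c['fx'],(v-c['cy'])/c['fy'],1])
    return o+d*(z-o[2])/d[2]
def proj(c,p):
    T=np.array(c['world_to_cam']);q=T[:3,:3]@np.array(p)+T[:3,3]
    return np.array([c['fx']*q[0]/q[2]+c['cx'],c['fy']*q[1]/q[2]+c['cy']])
E
python3 - <<'E'
from h import *
for n in('scene','top'):
    c=shot(n,n+'0.png')
    T=np.array(c['world_to_cam']);print(n,c['fx'],-T[:3,:3].T@T[:3,3],T[:3,:3].round(2).tolist())
print(bot.get_obs())
E
```

```text
pics
scene 386.6578419029238 [964.50415066 727.28824364 797.48519998] [[-0.85, 0.52, 0.01], [0.34, 0.57, -0.75], [-0.4, -0.63, -0.66]]
top 460.3363329677687 [ 336.18675702   65.96019893 1245.08744698] [[0.02, -1.0, 0.0], [-0.98, -0.02, -0.2], [0.2, -0.0, -0.98]]
{'time': 0.1, 'joint_positions': array([ 1.19701171e+00,  3.42649427e-01,  1.52487603e+00, -3.31329982e-05,
        1.27543643e+00, -1.45985670e-01]), 'dq': array([-0.00083269, -0.00344416, -0.00266017, -0.00075637,  0.00076794,
       -0.00032026]), 'tau': array([ 1.16730149e-03, -4.32007492e+01, -2.44693869e+01,  7.19018304e-02,
        5.26956073e-02, -5.04697971e-05]), 'tool_pos': array([118.42299958, 511.13564941, 248.13220162]), 'tcp_rot': array([-3.14023338e+00, -1.67831023e-04,  2.91380326e+00]), 'contact_force': array([ 1.00720085, -0.79890646,  0.72740243]), 'moment': array([ 0.02118575,  0.02230744, -0.02424865]), 'grip_width': 92.35654156137602}
```

View pics/scene0.png

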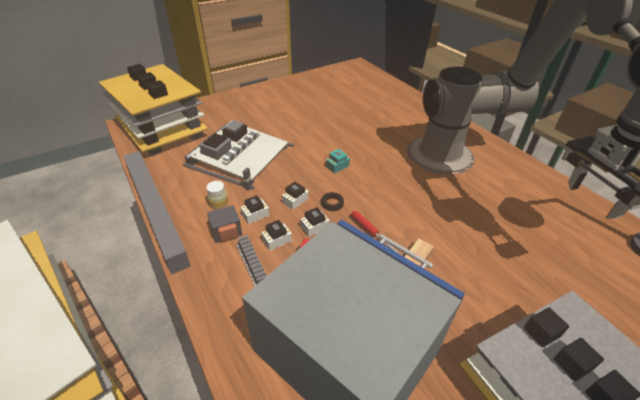

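View pics/top0.png

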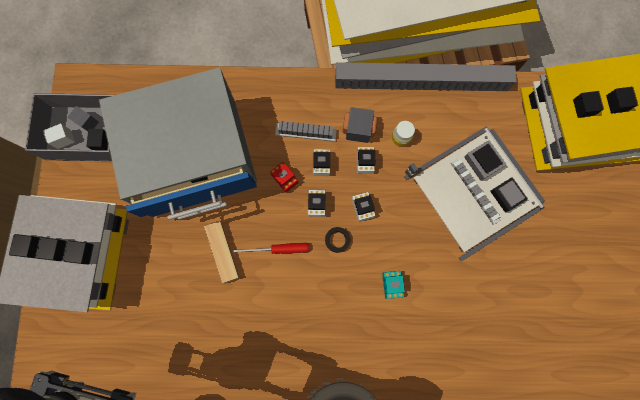

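```bash
python3 - <<'E'
from h import *
im=cv2.imread('pics/top0.png')
cv2.imwrite('pics/t_cab.png',cv2.resize(im[60:290,95:265],None,fx=2.6,fy=2.6,interpolation=cv2.INTER_CUBIC)) 
cv2.imwrite('pics/t_mid.png',cv2.resize(im[100:260,265:440],None,fx=3.7,fy=3.7,interpolation=cv2.INTER_CUBIC)) 
cv2.imwrite('pics/t_board.png',cv2.resize(im[120:265,395:550],None,fx=4,fy=4,interpolation=cv2.INTER_CUBIC)) 
E
```

```text
(no output)
```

View pics/t_cab.png

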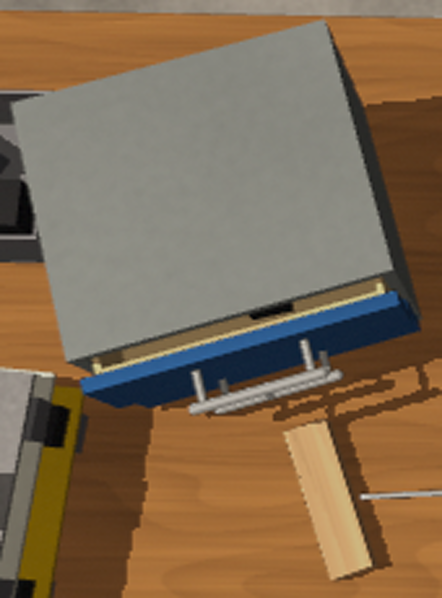

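View pics/t_mid.png

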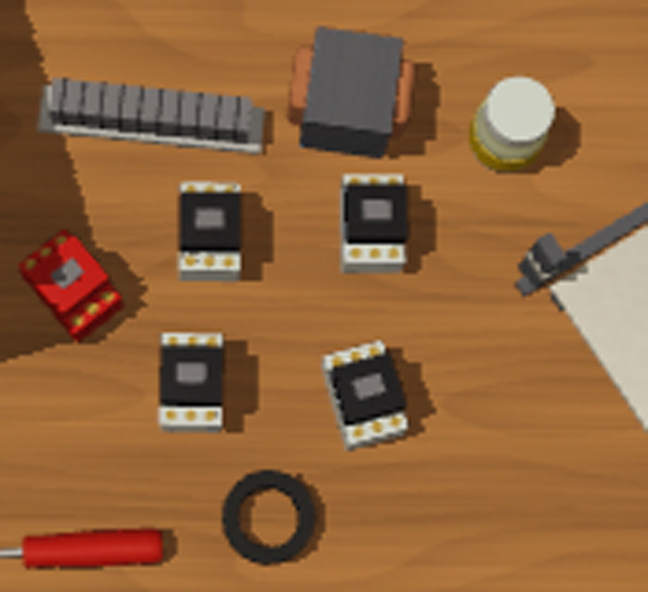

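View pics/t_board.png

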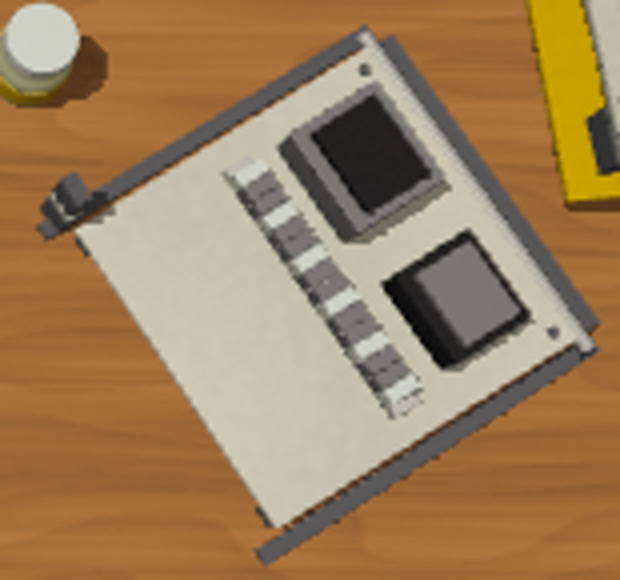

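```bash
python3 - <<'E'
from h import *
c=bot.capture('top')
np.set_printoptions(precision=1,suppress=True)
def k(s,x0,y0,u,v,z): return ray(c,x0+u/s-0.0,y0+v/s,z)
print('cabtop',[k(2.6,95,60,*p,200)[:2] for p in((65,362),(393,270),(325,20),(12,102))])
print('handle',[k(2.6,95,60,*p,162)[:2] for p in((190,410),(340,376),(265,392))])
print('front',[k(2.6,95,60,*p,188)[:2] for p in((82,383),(400,292))])
# contactors top label z=54
for p in((210,219),(376,209),(191,372),(369,385)): print('con',k(3.7,265,100,*p,54)[:2])
# white-base corners bottom edges z=34
print('edge',[k(4,395,120,*p,22)[:2] for p in((78,237),(272,526))],'back',[k(4,395,120,*p,22)[:2] for p in((367,32),(592,350))])
print('post',k(4,395,120,72,182,75)[:2])
print('tr',k(3.7,265,100,352,85,62)[:2],'jar',k(3.7,265,100,520,110,70)[:2],'tape',k(3.7,265,100,270,517,19)[:2],'red',k(3.7,265,100,68,272,54)[:2],'strip',k(3.7,265,100,52,105,38)[:2],k(3.7,265,100,255,120,38)[:2])
print('offcut',[k(2.6,95,60,*p,30)[:2] for p in((285,433),(325,420),(372,567),(335,580))])
E
```

```text
cabtop [array([534.9, 529.1]), array([624.5, 242.1]), array([867.2, 317.9]), array([779.7, 603.1])]
handle [array([499.5, 427.5]), array([533.3, 292.4]), array([517.3, 360.2])]
front [array([518.3, 517.3]), array([607.2, 236.8])]
con [681.2  64.6]
con [690.9 -55.8]
con [567.9  76.4]
con [560.7 -50.4]
edge [array([ 638. , -189.9]), array([ 443.1, -314. ])] back [array([ 789.1, -395.8]), array([ 565.4, -535.9])]
post [ 662.1 -175.7]
tr [782.5 -37.7] jar [ 762.6 -159. ] tape [469.2  17.8] red [639.8 166.3] strip [771.9 183.7] [762.8  32.4]
offcut [array([497.2, 372.8]), array([511.3, 332.7]), array([363.8, 277.1]), array([350.5, 313.3])]
```

```bash
cat >> h.py <<'E'
def crop(c,u0,v0,u1,v1,s,fn):
    cv2.imwrite('pics/'+fn,cv2.resize(c['color'][v0:v1,u0:u1,::-1],None,fx=s,fy=s,interpolation=cv2.INTER_CUBIC))
def wrap(a): return (a+np.pi)%(2*np.pi)-np.pi
def go(x,y,z,yaw=None):
    "numbers for one row: target world TCP pose"
    o=bot.get_obs(); p=o['tool_pos']; y0=o['tcp_rot'][2]
    from scipy.spatial.transform import Rotation as Ro
    R=Ro.from_euler('xyz',o['tcp_rot']).as_matrix()
    d=R.T@(np.array([x,y,z])-p)
    t=0 if yaw is None else -np.degrees(wrap(yaw-y0))
    print('shift',d.round(1),'turn',round(t,1),'| now',p.round(1),'yaw',round(y0,3),'F',o['contact_force'].round(1),'w',round(o['grip_width'],1),'t',round(o['time'],1))
CY=0.303
E
python3 - <<'E'
from h import *
c=bot.capture('top'); crop(c,155,180,250,230,8,'handle.png')
go(517,360,240,CY+np.pi/2)
E
```

```text
shift [-422.4  -57.3    8.3] turn 59.6 | now [118.5 511.2 248.3] yaw 2.914 F [ 0.2  0.4 -0.1] w 91.5 t 0.2
```

View pics/handle.png

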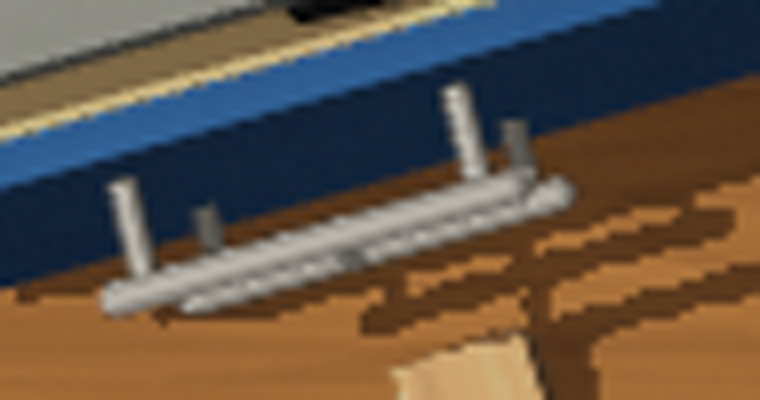

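```bash
python3 - <<'E'
from h import *
c=bot.capture('top')
for p in((108,300),(325,240),(535,182)): print(ray(c,155+p[0]/8,180+p[1]/8,162)[:2])
for p in((-5,192),(665,8)): print('front outer top',ray(c,155+p[0]/8,180+p[1]/8,188)[:2])
E
```

```text
[499.93116036 426.53360458]
[519.07389524 363.44068312]
[537.70809189 301.95805974]
front outer top [527.24747088 453.32812037]
front outer top [585.6568302  261.06861182]
```

Call:
play_rows:
  moves: [140,-422,-57,8,59.6,140,-422,-57,8,59.6,140,-422,-57,8,59.6,140,-422,-57,8,59.6,140,-422,-57,8,59.6,140,-422,-57,8,59.6,140,-422,-57,8,59.6,140,-422,-57,8,59.6]

```text
time: 0.92
tool_pos: [431.9, 392.3, 242.4]
tcp_rot: [-3.142, -0.0, 1.907]
contact_force: [0.8, 1.6, 0.7]
grip_width: 43.6
```

```bash
sed -i 's/^CY=.*/CY=0.298/' h.py; python3 - <<'E'
from h import *
go(519,363.5,240,CY+np.pi/2)
E
```

```text
shift [-55.9  72.7   2.4] turn 2.2 | now [431.9 392.3 242.4] yaw 1.907 F [0.8 1.6 0.7] w 43.6 t 0.9
```

Call:
play_rows:
  moves: [186,-56,73,2,2.2,186,-56,73,2,2.2,186,-56,73,2,2.2,186,-56,73,2,2.2,186,-56,73,2,2.2,186,-56,73,2,2.2]

```text
time: 1.42
tool_pos: [516.3, 365.9, 240.4]
tcp_rot: [-3.141, -0.0, 1.877]
contact_force: [-0.1, 0.5, -0.3]
grip_width: 25.0
```

```bash
python3 - <<'E'
from h import *
c=bot.capture('top'); crop(c,115,140,275,260,5,'h2.png')
go(519,363.5,240,CY+np.pi/2)
E
```

```text
shift [-3.4  1.9  0.7] turn 0.5 | now [516.2 366.2 240.7] yaw 1.877 F [-0.4  0.5  0.8] w 24.9 t 1.5
```

View pics/h2.png

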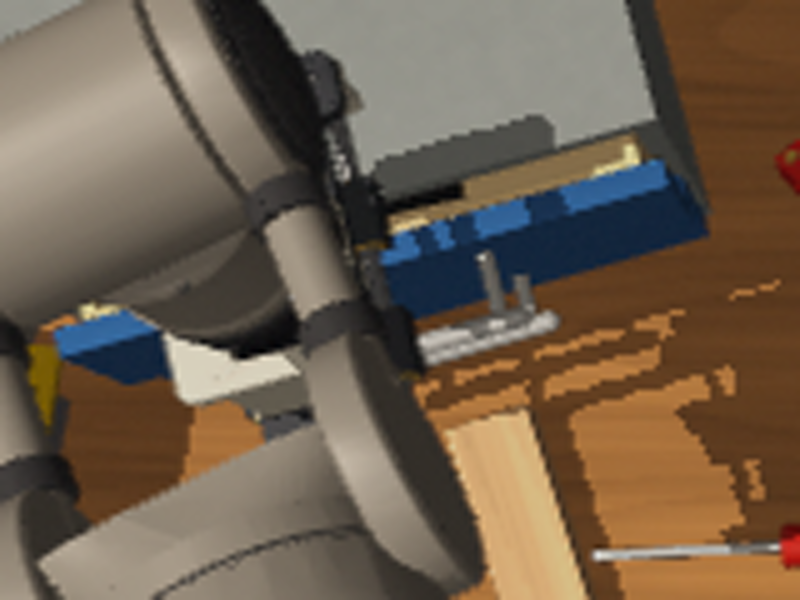

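Call:
play_rows:
  moves: [186,-3.4,1.9,10,0.5,186,-3.4,1.9,30,0.5,186,-3.4,1.9,48,0.5,186,-3.4,1.9,54,0.5,186,-3.4,1.9,60,0.5,186,-3.4,1.9,66,0.5,186,-3.4,1.9,72,0.5,186,-3.4,1.9,75.5,0.5]

```text
time: 2.13
tool_pos: [520.6, 362.7, 164.8]
tcp_rot: [3.141, -0.0, 1.867]
contact_force: [-0.1, 0.3, 0.6]
grip_width: 25.1
```

Clear of contact; close on the bar.

Call:
play_rows:
  moves: [255,0,0,0,0,255,0,0,0,0,255,0,0,0,0,255,0,0,0,0,255,0,0,0,0]

```text
time: 2.55
tool_pos: [520.7, 362.6, 165.4]
tcp_rot: [3.141, -0.0, 1.867]
contact_force: [-0.5, -0.1, -0.1]
grip_width: 9.8
```

```bash
python3 - <<'E'
from h import *
d=np.array([np.cos(CY),np.sin(CY)])
p=bot.get_obs()['tool_pos']
go(*(p[:2]-188*d),p[2])
E
```

```text
shift [-4.00e-01 -1.88e+02 -1.00e-01] turn 0 | now [520.7 362.6 165.4] yaw 1.867 F [-0.5 -0.1 -0.1] w 9.8 t 2.5
```

Call:
play_rows:
  moves: [255,0,-10,0,0,255,0,-30,0,0,255,0,-55,0,0,255,0,-80,0,0,255,0,-105,0,0,255,0,-130,0,0,255,0,-150,0,0,255,0,-165,0,0]

```text
time: 3.22
tool_pos: [361.9, 313.0, 165.3]
tcp_rot: [3.141, 0.002, 1.867]
contact_force: [4.0, -5.5, -0.6]
grip_width: 10.0
```

Call:
play_rows:
  moves: [255,0,-10,0,0,255,0,-18,0,0,255,0,-22,0,0,255,0,-22,0,0,255,0,-22,0,0]

```text
time: 3.63
tool_pos: [352.0, 310.0, 165.7]
tcp_rot: [3.119, 0.0, 1.866]
contact_force: [39.8, 4.1, -30.0]
grip_width: 9.7
```

Call:
play_rows:
  moves: [255,0,8,0,0,255,0,12,0,0,255,0,12,0,0,255,0,12,0,0]

```text
time: 3.97
tool_pos: [354.5, 310.7, 165.4]
tcp_rot: [3.14, 0.002, 1.866]
contact_force: [2.6, -6.0, 1.1]
grip_width: 10.0
```

Call:
play_rows:
  moves: [186,0,0,0,0,186,0,0,0,0,186,0,0,0,0,186,0,0,-30,0,186,0,0,-60,0,186,0,0,-95,0,186,0,0,-95,0]

```text
time: 4.55
tool_pos: [355.4, 313.3, 266.3]
tcp_rot: [3.13, -0.003, 1.867]
contact_force: [1.1, 0.5, 0.9]
grip_width: 24.8
```

```bash
python3 - <<'E'
from h import *
go(450,60,330,CY)
E
```

```text
shift [-269.6   17.2  -64.5] turn 89.9 | now [355.4 313.3 266.3] yaw 1.867 F [1.1 0.5 0.9] w 24.8 t 4.5
```

Call:
play_rows:
  moves: [100,-270,17,-64,90,100,-270,17,-64,90,100,-270,17,-64,90,100,-270,17,-64,90,100,-270,17,-64,90,100,-270,17,-64,90,100,-270,17,-64,90,100,-270,17,-64,90]

```text
time: 5.22
tool_pos: [450.3, 54.1, 325.1]
tcp_rot: [3.138, -0.001, 0.856]
contact_force: [0.2, -0.2, 1.1]
grip_width: 55.6
```

```bash
python3 - <<'E'
from h import *
c=bot.capture('top'); crop(c,95,60,395,285,2.6,'d1.png')
crop(c,115,140,275,260,5,'d2.png')
go(450,60,330,CY)
E
```

```text
shift [ 3.5 -2.1 -5.5] turn 31.6 | now [449.3  56.  324.5] yaw 0.849 F [-0.3 -0.3  1. ] w 56.0 t 5.3
```

View pics/d1.png

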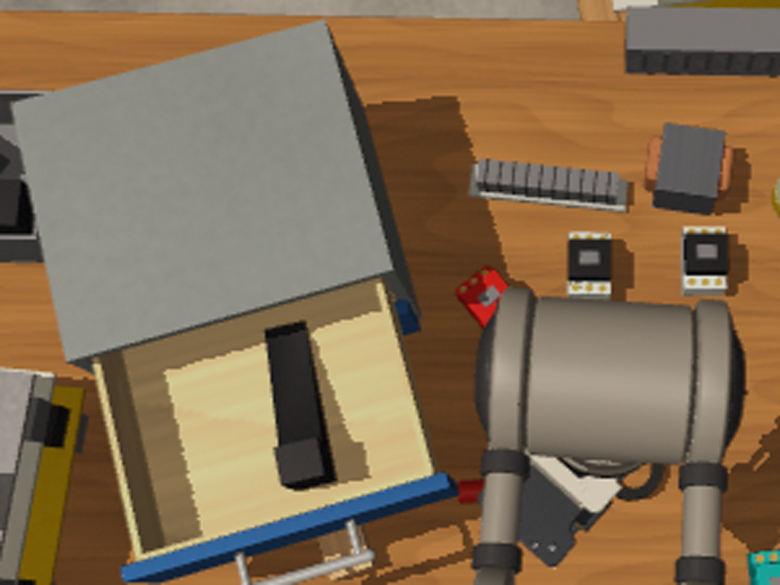

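View pics/d2.png

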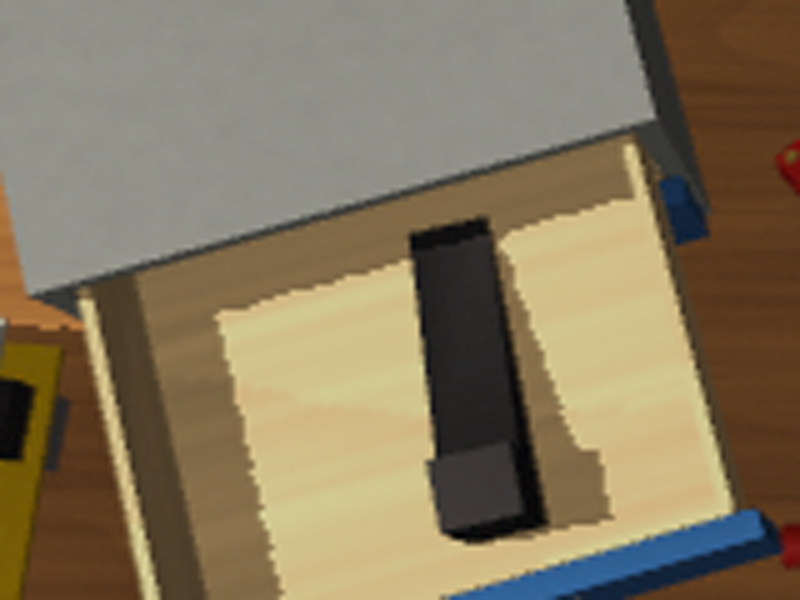

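```bash
python3 - <<'E'
from h import *
c=bot.capture('top')
q=lambda u,v,z: ray(c,115+u/5,140+v/5,z)[:2]
b=q(476,489,170); t=q(450,228,114)
e=[q(*p,170) for p in((428,462),(510,442),(522,518),(445,535))]
print(b,t,np.linalg.norm(t-b),np.arctan2(*(t-b)[::-1]),e)
for a,bb in((0,1),(1,2),(2,3),(3,0)): print(np.linalg.norm(e[a]-e[bb]),np.arctan2(*(e[bb]-e[a])[::-1]))
go(450,100,330,0.2)
E
```

```text
[452.39406896 322.63423935] [589.80813411 357.38477593] 141.73999116140766 0.24769608065836954 [array([464.70140354, 345.90812559]), array([474.77008615, 308.08300418]), array([439.19243986, 300.33934315]), array([430.68712646, 335.70244738])]
39.1422812212252 -1.3106386743484784
36.410619347795176 -2.9272799616741754
36.37154790215707 1.8068270363739891
35.512348740651376 0.2914944222195734
shift [ 33.4 -26.7  -6. ] turn 38.0 | now [448.6  57.3 324. ] yaw 0.863 F [ 0.1 -0.1 -1.1] w 55.6 t 5.3
```

```bash
python3 - <<'E'
from h import *
go(452.4,322.6,262,0.248)
E
```

```text
shift [ 204.  -169.7   62.1] turn 35.2 | now [448.6  57.3 324. ] yaw 0.863 F [ 0.1 -0.1 -1.1] w 55.6 t 5.3
```

Call:
play_rows:
  moves: [80,204,-170,62,35.2,80,204,-170,62,35.2,80,204,-170,62,35.2,80,204,-170,62,35.2,80,204,-170,62,35.2,80,204,-170,62,35.2,80,204,-170,62,35.2,80,204,-170,62,35.2]

```text
time: 5.98
tool_pos: [448.2, 329.6, 259.6]
tcp_rot: [-3.14, 0.003, 0.262]
contact_force: [-1.2, -1.3, 0.0]
grip_width: 63.0
```

```bash
python3 - <<'E'
from h import *
bot.capture('top')
go(452.4,322.6,152,0.248)
E
```

```text
shift [  2.7   6.7 107.8] turn 0.8 | now [448.4 328.4 259.9] yaw 0.263 F [-1.   0.7  0.7] w 63.1 t 6.0
```

Call:
play_rows:
  moves: [80,2,3,0,0.8,80,2,3,0,0.8,80,2,3,0,0.8]

```text
time: 6.28
tool_pos: [453.7, 320.2, 262.5]
tcp_rot: [3.141, -0.001, 0.238]
contact_force: [-0.3, 0.4, 0.1]
grip_width: 63.0
```

```bash
python3 - <<'E'
from h import *
go(452.4,322.6,152,0.248)
E
```

```text
shift [ -0.7  -2.7 110.5] turn -0.6 | now [453.7 320.2 262.5] yaw 0.238 F [-0.3  0.4  0.1] w 63.0 t 6.3
```

Call:
play_rows:
  moves: [80,-0.7,-2.7,20,-0.6,80,-0.7,-2.7,45,-0.6,80,-0.7,-2.7,70,-0.6,80,-0.7,-2.7,90,-0.6,80,-0.7,-2.7,102,-0.6,80,-0.7,-2.7,110.5,-0.6,80,-0.7,-2.7,110.5,-0.6]

```text
time: 6.87
tool_pos: [451.8, 322.4, 150.4]
tcp_rot: [3.141, 0.002, 0.248]
contact_force: [0.8, -0.5, 0.1]
grip_width: 63.3
```

Call:
play_rows:
  moves: [255,0,0,0,0,255,0,0,0,0,255,0,0,0,0,255,0,0,0,0,255,0,0,0,0]

```text
time: 7.28
tool_pos: [452.5, 324.1, 152.4]
tcp_rot: [-3.141, -0.002, 0.249]
contact_force: [-1.2, -0.0, 3.6]
grip_width: 40.1
```

Call:
play_rows:
  moves: [255,0,0,-8,0,255,0,0,-25,0,255,0,0,-45,0,255,0,0,-70,0,255,0,0,-95,0,255,0,0,-120,0,255,0,0,-140,0,255,0,0,-140,0]

```text
time: 7.95
tool_pos: [453.3, 324.6, 296.3]
tcp_rot: [-3.14, -0.008, 0.249]
contact_force: [0.5, 0.9, -0.8]
grip_width: 39.7
```

```bash
python3 - <<'E'
from h import *
c=shot('top','l1.png');crop(c,115,100,315,250,4,'l1.png')
BY=-1.004
go(430,-60,230,BY)
E
```

```text
shift [-116.9  366.8   62.7] turn 71.8 | now [452.6 324.2 293.6] yaw 0.249 F [ 0.2 -0.4 -2. ] w 40.1 t 8.0
```

View pics/l1.png

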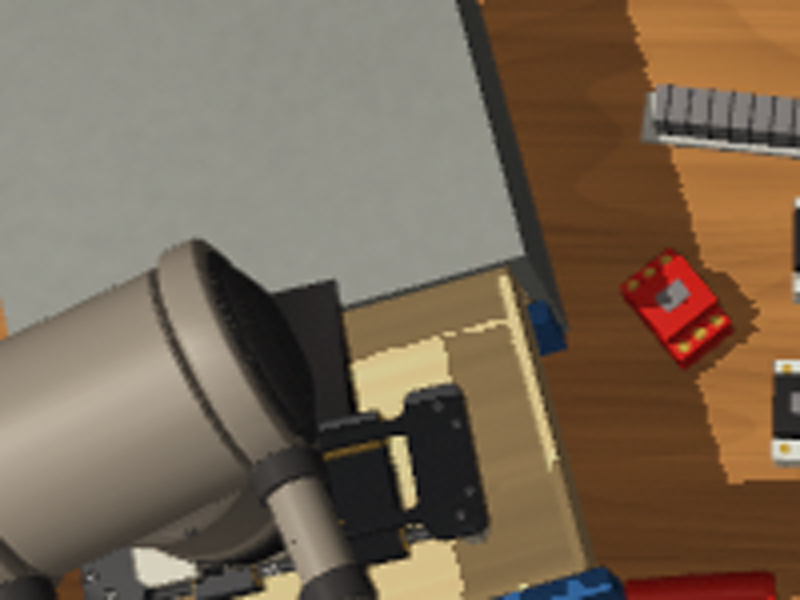

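Call:
play_rows:
  moves: [255,-10,30,0,6,255,-30,65,0,13,255,-50,105,0,20,255,-60,145,0,27,255,-70,185,0,34,255,-80,225,0,41,255,-90,260,10,48,255,-100,295,20,55]

```text
time: 8.67
tool_pos: [426.7, 11.4, 270.2]
tcp_rot: [3.141, 0.001, -0.717]
contact_force: [2.2, 0.2, -2.1]
grip_width: 39.9
```

```bash
python3 - <<'E'
from h import *
go(441,-96,150,-1.004)
c=shot('top','top2.png')
crop(c,395,120,550,265,5,'b2.png')
c=shot('scene','s2.png'); crop(c,170,100,330,220,5,'s2.png')
E
```

```text
shift [ 81.5  71.5 120.1] turn 16.4 | now [426.7  11.4 270.2] yaw -0.717 F [ 2.2  0.2 -2.1] w 39.9 t 8.7
```

View pics/b2.png

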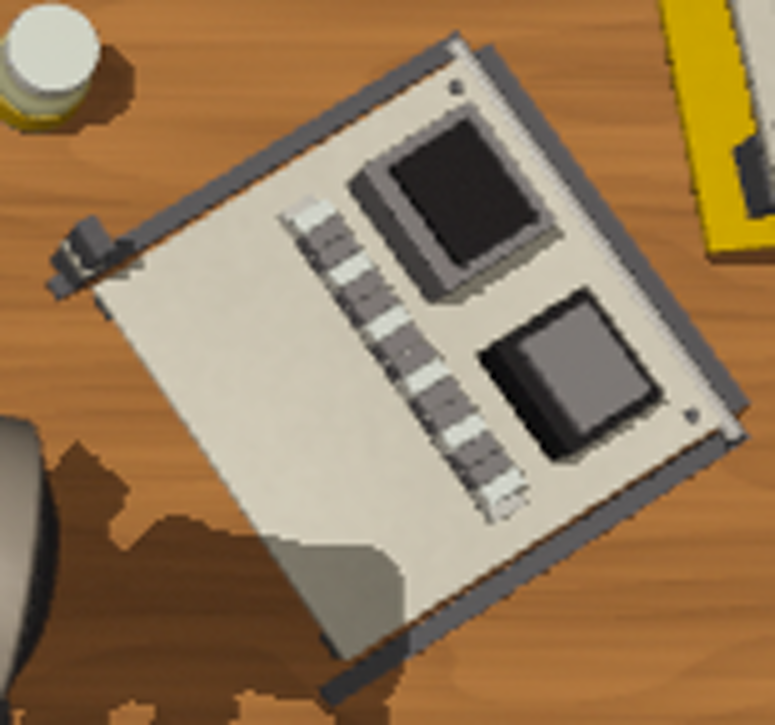

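View pics/s2.png

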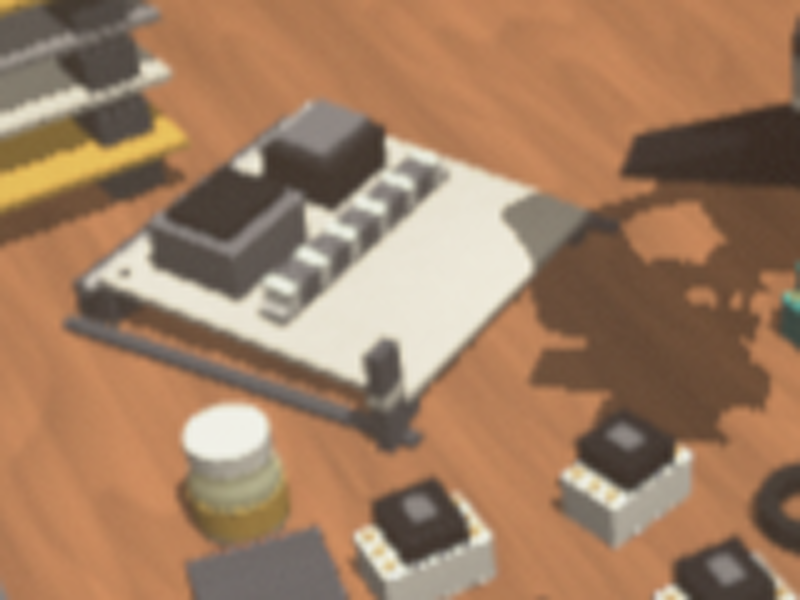

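```bash
python3 - <<'E'
from h import *
c=bot.capture('top')
a=ray(c,395+97/5,120+290/5,22)[:2]; b=ray(c,395+343/5,120+660/5,22)[:2]
m=(a+b)/2;y=(a-b);print('top',a,b,m,np.linalg.norm(y),'yaw',np.arctan2(y[1],y[0])-np.pi/2)
c=bot.capture('scene')
a=ray(c,170+408/5,100+407/5,22)[:2]; b=ray(c,170+587/5,100+210/5,22)[:2]
m=(a+b)/2;y=(a-b);print('scene',a,b,m,np.linalg.norm(y),'yaw',np.arctan2(y[1],y[0])-np.pi/2)
go(441,-96,150,-1.004)
E
```

```text
top [ 641.52513074 -189.69249951] [ 441.76865799 -315.5264821 ] [ 541.64689437 -252.60949081] 236.08650867740394 yaw -1.0086547219801008
scene [ 644.37363557 -175.18208018] [ 443.52416724 -312.17296149] [ 543.94890141 -243.67752083] 243.11933384659184 yaw -0.9722140973416079
shift [ 82.   72.7 119.9] turn 16.7 | now [426.9  12.6 270. ] yaw -0.713 F [ 0.2 -0.1 -2.5] w 40.0 t 8.9
```

Call:
play_rows:
  moves: [255,15,15,20,4,255,35,35,45,9,255,58,55,75,14,255,75,68,100,16.5,255,82,73,115,16.5,255,82,73,120,16.5,255,82,73,120,16.5,255,82,73,120,16.5]

```text
time: 9.53
tool_pos: [442.5, -94.2, 151.8]
tcp_rot: [-3.141, 0.0, -0.997]
contact_force: [-0.1, -0.6, -3.1]
grip_width: 40.0
```

```bash
python3 - <<'E'
from h import *
go(442,-94,43,-1.0)
c=shot('top'); crop(c,320,140,480,260,5,'w1.png')
c=shot('scene'); crop(c,220,100,380,220,5,'w2.png')
E
```

```text
shift [ -0.4   0.4 108.8] turn 0.2 | now [442.5 -94.2 151.8] yaw -0.997 F [-0.1 -0.6 -3.1] w 40.0 t 9.5
```

View pics/w1.png

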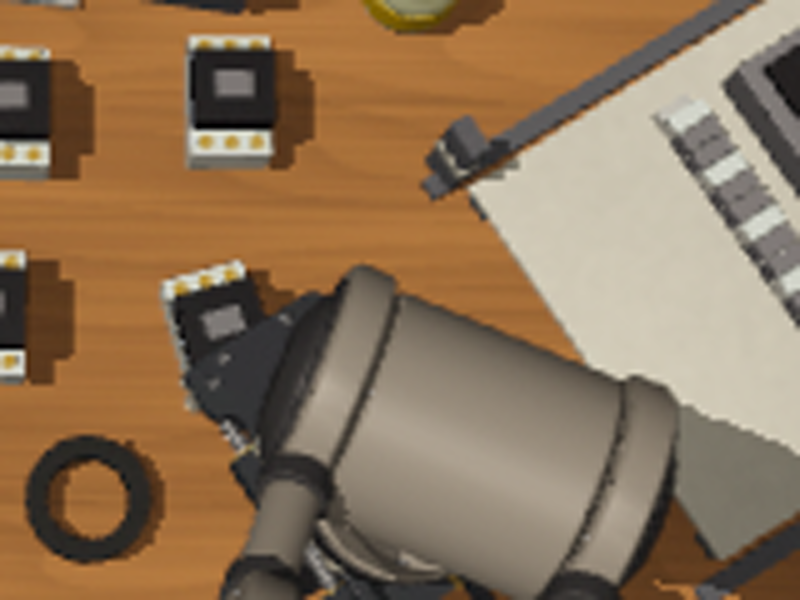

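View pics/w2.png

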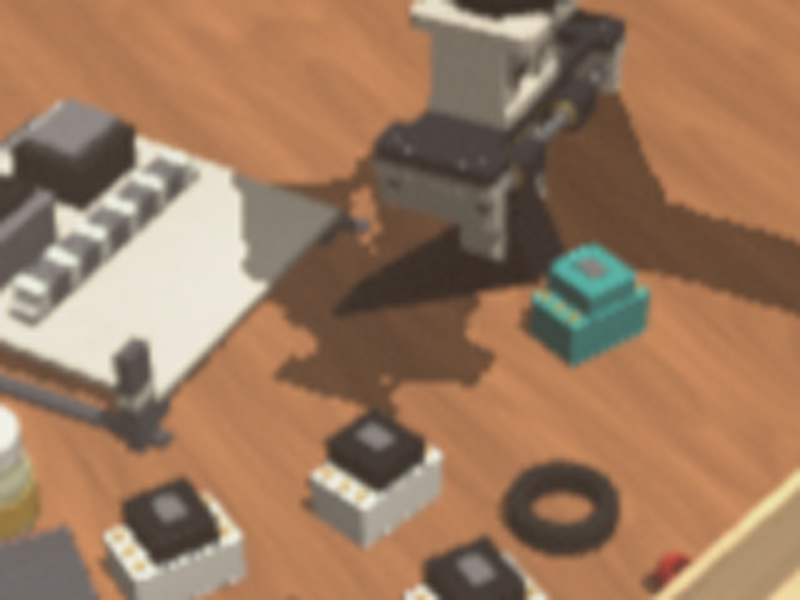

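```bash
python3 - <<'E'
from h import *
c=bot.capture('top')
print(ray(c,395,284,54))
go(442,-94,43,-1.0)
E
```

```text
[ 354.87179561 -127.03008047   54.        ]
shift [ -1.3   0.6 109.6] turn 0.2 | now [443.  -94.7 152.6] yaw -0.997 F [-0.  -0.2 -1.6] w 40.0 t 9.7
```

Call:
play_rows:
  moves: [255,0,0,10,0,255,0,0,30,0,255,0,0,55,0,255,0,0,78,0,255,0,0,95,0,255,0,0,104,0,255,0,0,107,0,255,0,0,108,0]

```text
time: 10.35
tool_pos: [442.2, -94.9, 44.4]
tcp_rot: [3.142, 0.001, -0.998]
contact_force: [-5.9, 4.9, 17.5]
grip_width: 39.9
```

```bash
python3 - <<'E'
from h import *
c=shot('scene'); crop(c,220,100,380,220,5,'w3.png')
go(542-38*.54,-250+38*.841,43,-1.0)
E
```

```text
shift [146.1   0.2   1.6] turn 0.1 | now [442.5 -95.1  44.5] yaw -0.998 F [-0.  -0.  -1.1] w 40.1 t 10.4
```

View pics/w3.png

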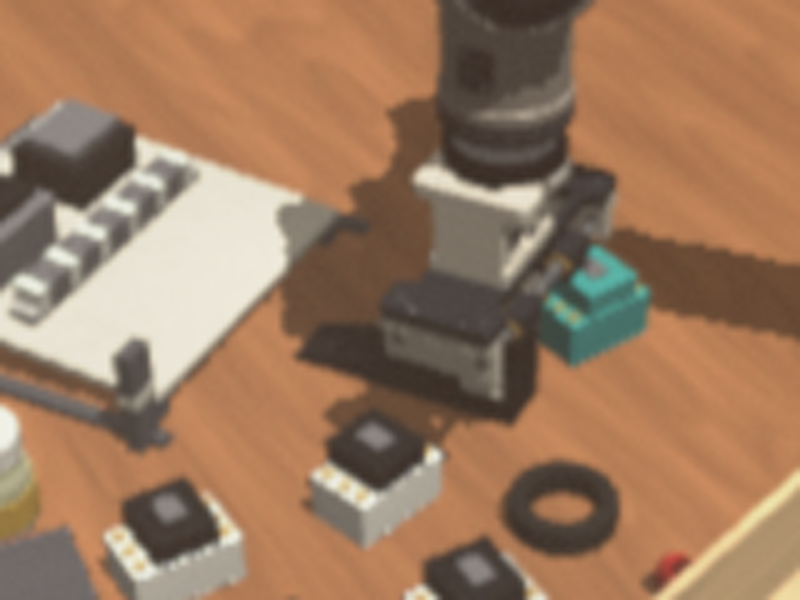

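Call:
play_rows:
  moves: [255,8,0,0,0,255,20,0,0,0,255,34,0,0,0,255,48,0,0,0,255,62,0,0,0,255,74,0,0,0,255,84,0,0,0,255,90,0,0,0]

```text
time: 11.07
tool_pos: [489.2, -168.9, 44.1]
tcp_rot: [3.14, 0.009, -1.001]
contact_force: [-13.7, 27.7, 23.0]
grip_width: 39.8
```

```bash
python3 - <<'E'
from h import *
c=shot('scene'); crop(c,200,100,360,220,5,'w4.png')
go(542-38*.54,-250+38*.841,43,-1.0)
E
```

```text
shift [58.5 -0.7  0.6] turn -0.0 | now [ 489.3 -169.2   44.1] yaw -1.0 F [-9.3 15.9 14.7] w 40.3 t 11.1
```

View pics/w4.png

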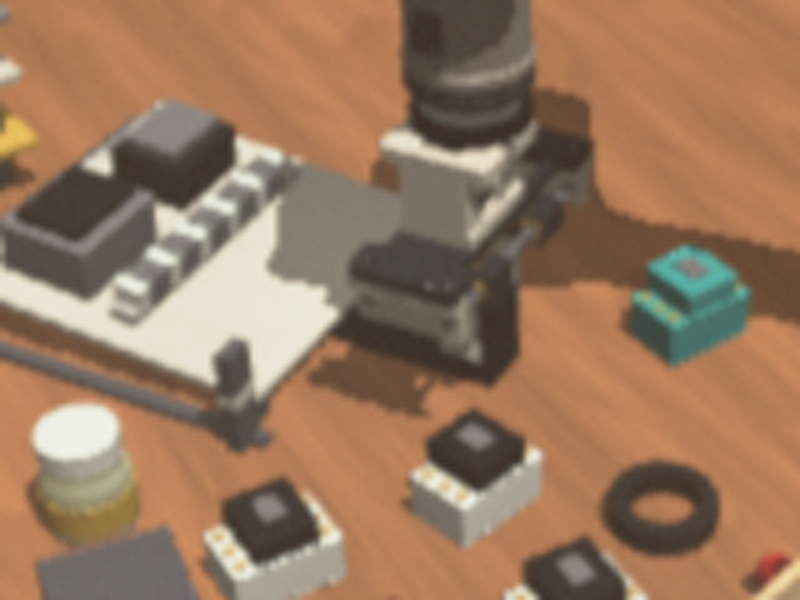

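Call:
play_rows:
  moves: [255,4,0,-0.5,0,255,9,0,-0.5,0,255,14,0,-0.5,0,255,19,0,-0.5,0,255,24,0,-0.5,0,255,29,0,-0.5,0,255,34,0,-0.5,0,255,38,0,-0.5,0]

```text
time: 11.78
tool_pos: [507.9, -198.9, 44.1]
tcp_rot: [3.138, 0.013, -0.999]
contact_force: [-14.7, 22.4, 16.5]
grip_width: 39.8
```

```bash
python3 - <<'E'
from h import *
c=shot('scene'); crop(c,200,100,320,190,6,'w5.png')
go(542-38*.54,-250+38*.841,43,-1.0)
E
```

```text
shift [22.4 -1.   0.8] turn 0.1 | now [ 508.5 -199.8   44.1] yaw -0.999 F [-12.7  17.9  15. ] w 40.1 t 11.8
```

View pics/w5.png

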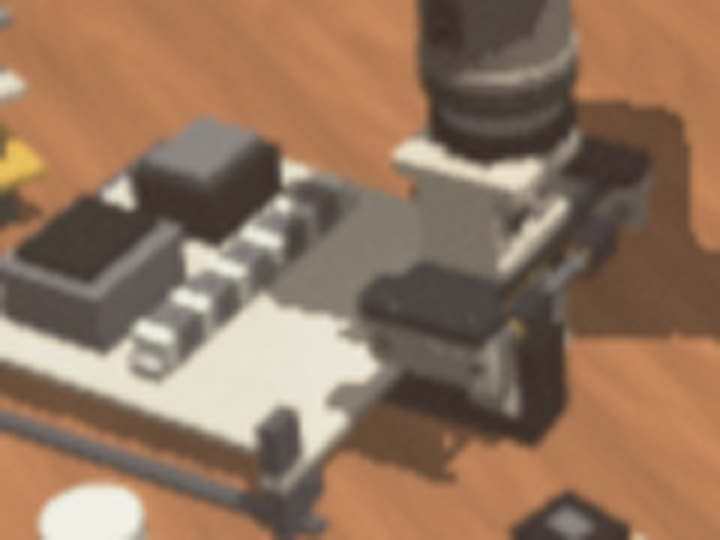

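Call:
play_rows:
  moves: [255,4,0,0,0,255,8,0,0,0,255,12,0,0,0,255,15,0,0,0,255,18,0,0,0,255,18,0,0,0]

```text
time: 12.33
tool_pos: [518.3, -214.7, 44.1]
tcp_rot: [3.139, 0.011, -0.999]
contact_force: [-12.1, 17.5, 12.8]
grip_width: 39.9
```

```bash
python3 - <<'E'
from h import *
c=shot('scene'); crop(c,220,120,290,190,10,'w6.png')
c=shot('top'); crop(c,395,150,475,210,10,'w7.png')
go(542-38*.54,-250+38*.841,43,-1.0)
E
```

```text
shift [ 4.5 -0.8  1. ] turn 0.1 | now [ 518.3 -214.7   44.1] yaw -0.999 F [-11.3  17.5  13.3] w 39.9 t 12.4
```

View pics/w6.png

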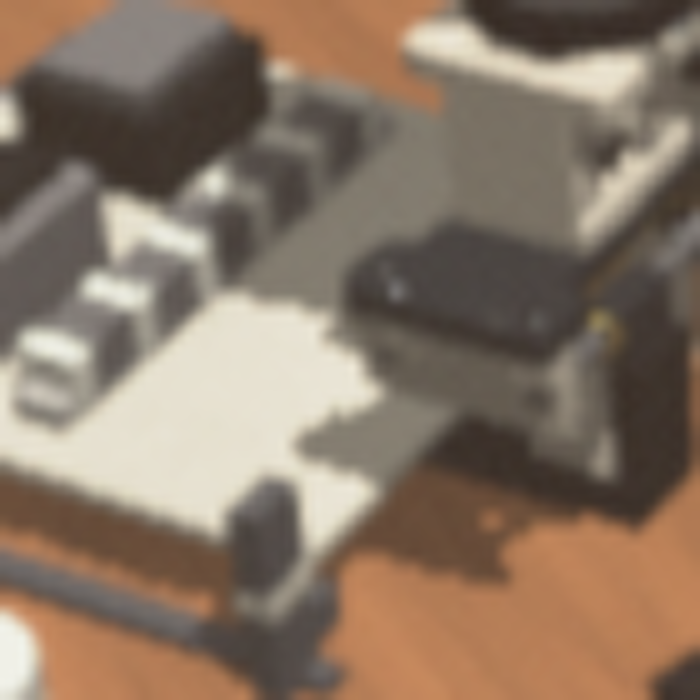

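View pics/w7.png

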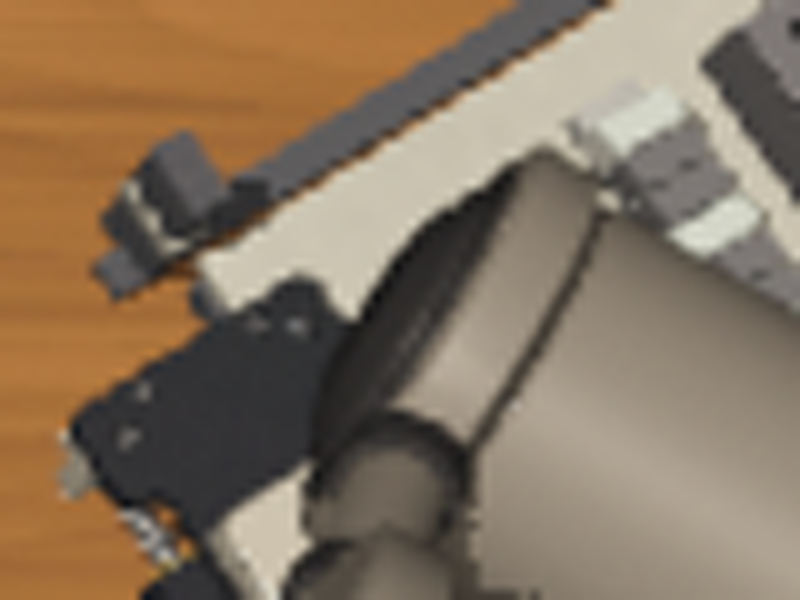

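```bash
python3 - <<'E'
from h import *
for n in('scene','top'):
    c=bot.capture(n)
    for xy in((642,-180),(541.6,-252)):
        print(n,xy,[proj(c,(*xy,z)).round(1).tolist() for z in(0,22,40)])
c=bot.capture('scene')
# line detection of plate bright edge near corner
crop(c,235,165,265,187,25,'w8.png')
E
```

```text
scene (642, -180) [[252.4, 185.7], [251.7, 180.3], [251.1, 175.9]]
scene (541.6, -252) [[270.6, 164.2], [270.2, 159.0], [269.8, 154.6]]
top (642, -180) [[409.3, 179.7], [410.9, 177.8], [412.2, 176.2]]
top (541.6, -252) [[436.3, 215.7], [438.4, 214.4], [440.1, 213.3]]
```

View pics/w8.png

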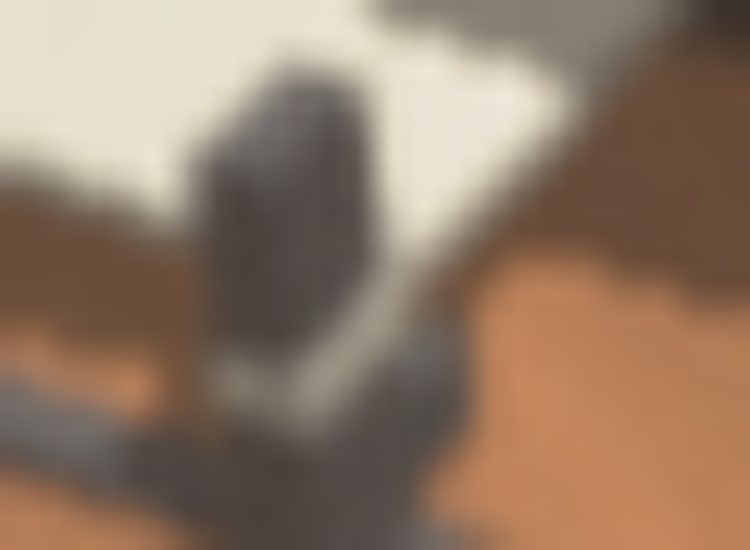

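Call:
play_rows:
  moves: [255,1.5,0,0,0,255,3,0,0,0,255,3,0,0,0,255,3,0,0,0]

```text
time: 12.92
tool_pos: [519.7, -216.8, 44.1]
tcp_rot: [3.139, 0.011, -0.999]
contact_force: [-12.2, 18.4, 13.5]
grip_width: 39.9
```

Call:
play_rows:
  moves: [200,0,0,0,0,90,0,0,0,0,90,0,0,0,0,90,0,0,0,0,90,0,0,-10,0,90,0,0,-30,0,90,0,0,-60,0,90,0,0,-90,0]

```text
time: 13.58
tool_pos: [522.8, -221.3, 135.2]
tcp_rot: [3.141, 0.0, -1.0]
contact_force: [1.0, -0.2, 0.7]
grip_width: 59.1
```

```bash
python3 - <<'E'
from h import *
go(442,-40,200,-1.0)
E
```

```text
shift [-196.2  -30.   -64.7] turn 0.0 | now [ 522.8 -221.3  135.2] yaw -1.0 F [ 1.  -0.2  0.7] w 59.1 t 13.6
```

Call:
play_rows:
  moves: [90,-196,-30,-90,-57,90,-196,-30,-90,-57,90,-196,-30,-90,-57,90,-196,-30,-90,-57,90,-196,-30,-90,-57,90,-196,-30,-90,-57,90,-196,-30,-90,-57,90,-196,-30,-90,-57]

```text
time: 14.25
tool_pos: [442.5, -39.3, 225.9]
tcp_rot: [3.14, -0.004, 0.003]
contact_force: [0.5, -1.0, 0.8]
grip_width: 59.3
```

```bash
python3 - <<'E'
from h import *
c=shot('scene'); crop(c,210,110,310,185,8,'p1.png'); crop(c,235,165,265,187,25,'p1z.png')
c=shot('top','top3.png'); crop(c,255,100,475,250,3.6,'p2.png');crop(c,395,140,495,215,8,'p3.png')
E
```

```text
(no output)
```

View pics/p1.png

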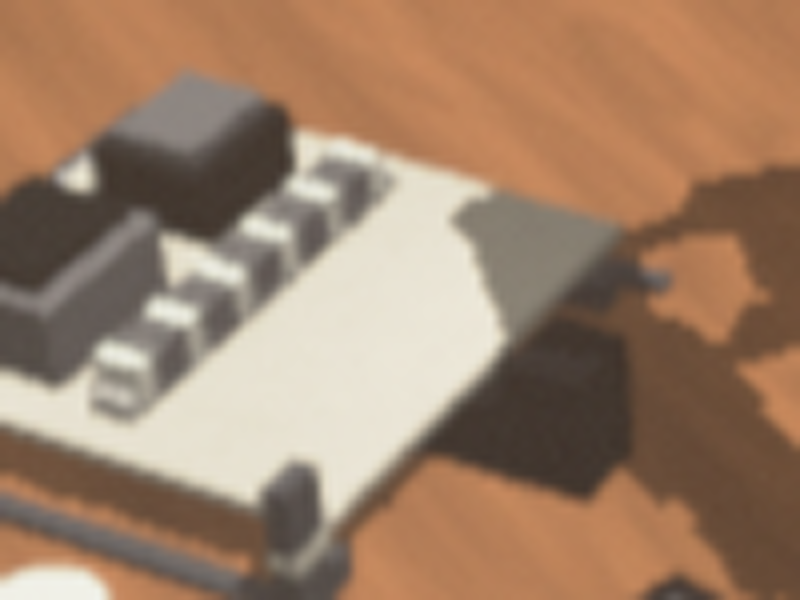

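View pics/p1z.png

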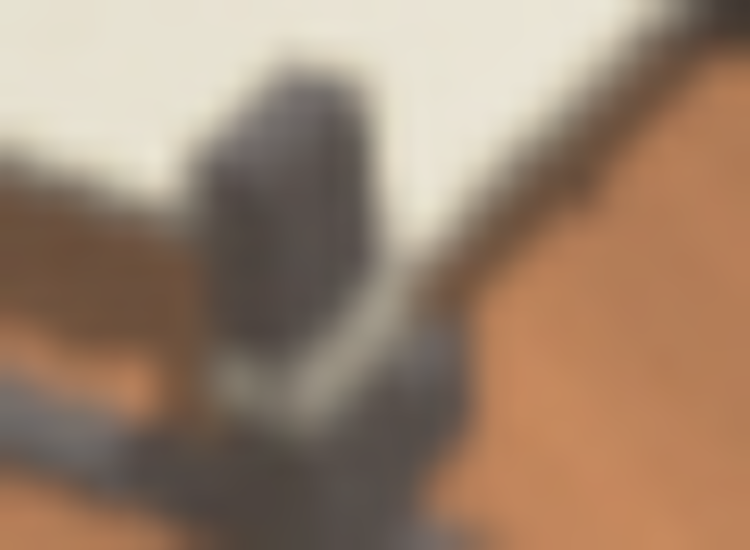

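View pics/p2.png

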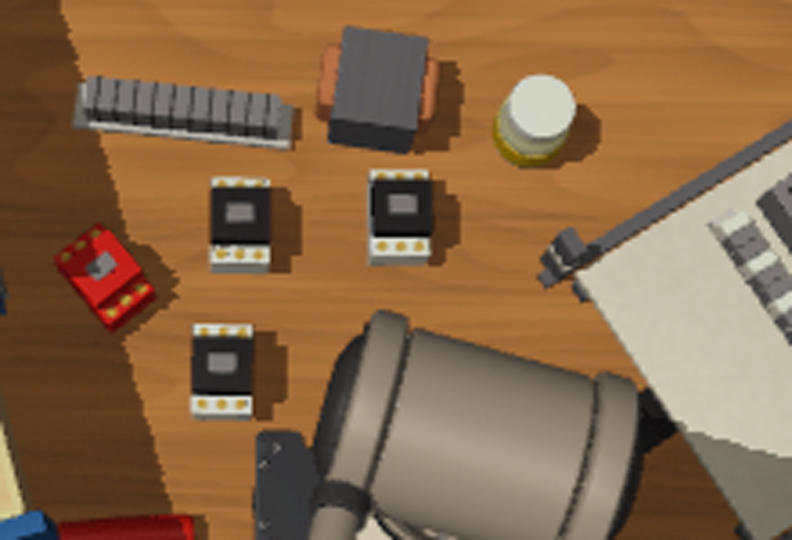

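View pics/p3.png

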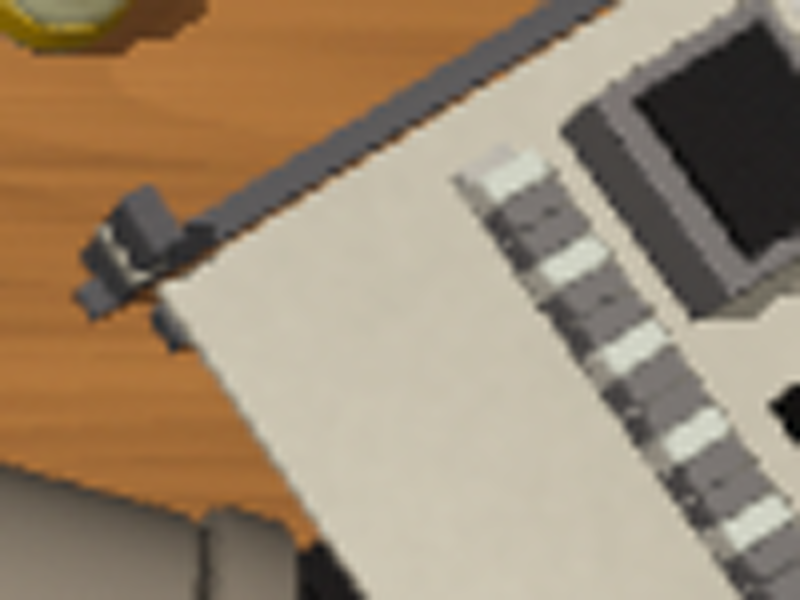

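```bash
cat > edge.py <<'E'
from h import *
def subline(img,a,b,n,half=7):
    # a,b approx endpoints of edge (px); sample perpendicular profiles on gray, find the steepest step white->dark
    g=cv2.cvtColor(img,cv2.COLOR_RGB2GRAY).astype(np.float32)
    a=np.array(a,float);b=np.array(b,float);d=(b-a)/np.linalg.norm(b-a);nn=np.array([-d[1],d[0]])
    pts=[]
    for t in np.linspace(0,1,n):
        p=a+(b-a)*t; s=np.arange(-half,half+.01,.1)
        q=p+s[:,None]*nn
        prof=cv2.remap(g,q[:,0].astype(np.float32)[None],q[:,1].astype(np.float32)[None],cv2.INTER_LINEAR)[0]
        gr=np.abs(np.gradient(cv2.GaussianBlur(prof[None],(0,0),4)[0]))
        pts.append(q[np.argmax(gr)])
    pts=np.array(pts,np.float32)
    vx,vy,x0,y0=cv2.fitLine(pts,cv2.DIST_HUBER,0,.01,.01).ravel()
    r=np.abs((pts[:,0]-x0)*-vy+(pts[:,1]-y0)*vx)
    return np.array([x0,y0]),np.array([vx,vy]),np.median(r)
def height(ct,cs,it,is_,ta,tb,sa,sb):
    P,D,r1=subline(it,ta,tb,40,4); Q,E,r2=subline(is_,sa,sb,40,4)
    best=[]
    for z in np.arange(15,55,.25):
        e=[]
        for k in(-15,15):
            w=ray(ct,*(P+k*D),z); u=proj(cs,w)-Q; e.append(u[0]*-E[1]+u[1]*E[0])
        best.append((z,*e))
    best=np.array(best)
    print('resid',r1.round(2),r2.round(2),'z',[np.interp(0,best[:,i]*np.sign(best[-1,i]-best[0,i]),best[:,0]).round(1) for i in(1,2)])
    return P,D
E
python3 - <<'E'
from edge import *
ct=bot.capture('top');cs=bot.capture('scene')
t0=cv2.imread('pics/top0.png')[:,:,::-1].copy();s0=cv2.imread('pics/scene0.png')[:,:,::-1].copy()
height(ct,cs,t0,s0,(417,181.5),(436,211),(257,175.5),(278,152.5))
height(ct,cs,ct['color'],cs['color'],(417,179),(435,206),(256,171.5),(270,157))
E
```

```text
resid 0.07 0.04 z [np.float64(16.1), np.float64(15.0)]
resid 0.12 0.05 z [np.float64(32.5), np.float64(30.5)]
```

```bash
sed -i 's/arange(15,55/arange(0,60/' edge.py; python3 - <<'E'
from edge import *
ct=bot.capture('top');cs=bot.capture('scene')
t0=cv2.imread('pics/top0.png')[:,:,::-1].copy();s0=cv2.imread('pics/scene0.png')[:,:,::-1].copy()
for i in range(2):
  a=[(417,181.5),(415.5,179)][i]
  height(ct,cs,t0,s0,(417,181.5),(436,211),(257,175.5),(278,152.5))
  height(ct,cs,ct['color'],cs['color'],(417,179),(435,206),(256,171.5),(270,157))
# far corner shift approach
for xy in((443,-313.5),(642,-187)):
    print([proj(cs,(*xy,z)).round(1).tolist() for z in(22,40)])
crop(cs,275,125,305,147,25,'c1.png')
cv2.imwrite('pics/c0.png',cv2.resize(s0[125:147,275:305,::-1],None,fx=25,fy=25,interpolation=cv2.INTER_CUBIC))
E
```

```text
resid 0.07 0.04 z [np.float64(16.1), np.float64(14.6)]
resid 0.1 0.06 z [np.float64(32.4), np.float64(30.2)]
resid 0.07 0.04 z [np.float64(16.1), np.float64(14.6)]
resid 0.1 0.06 z [np.float64(32.4), np.float64(30.2)]
[[287.4, 141.8], [287.1, 137.5]]
[[250.7, 179.1], [250.1, 174.7]]
```

View pics/c1.png

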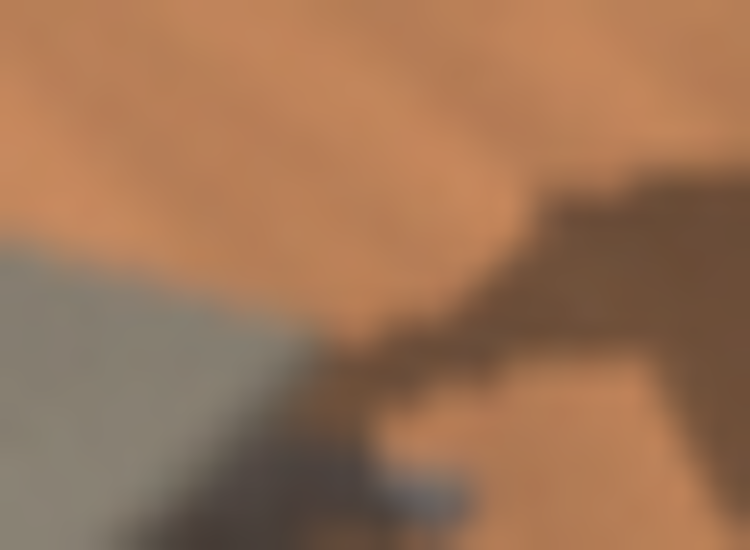

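View pics/c0.png

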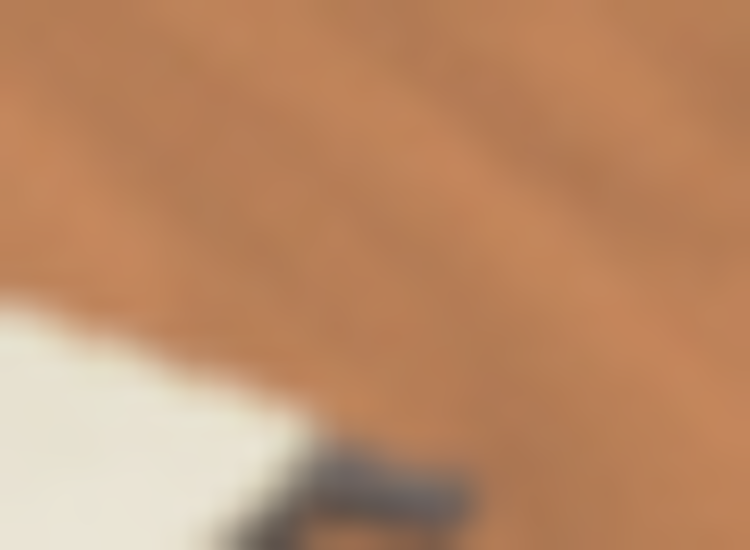

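```bash
python3 - <<'E'
from h import *
go(520.5,-218.5,130,-1.0)
E
```

```text
shift [ 79.6 177.7  94.2] turn 56.9 | now [442.2 -40.2 224.1] yaw -0.008 F [ 0.1 -0.8  0.5] w 59.7 t 14.6
```

Call:
play_rows:
  moves: [90,80,178,94,57,90,80,178,94,57,90,80,178,94,57,90,80,178,94,57,90,80,178,94,57,90,80,178,94,57,90,80,178,94,57,90,80,178,94,57]

```text
time: 15.22
tool_pos: [521.0, -219.4, 128.5]
tcp_rot: [3.141, 0.002, -1.01]
contact_force: [0.5, 0.1, -0.2]
grip_width: 59.6
```

Call:
play_rows:
  moves: [90,0,0,0,0,90,0,0,0,0,90,0,0,0,0]

```text
time: 15.47
tool_pos: [521.3, -218.1, 130.0]
tcp_rot: [-3.142, 0.0, -0.996]
contact_force: [-0.1, -0.1, 0.6]
grip_width: 59.4
```

```bash
python3 - <<'E'
from h import *
go(520.5,-218.5,44,-1.0)
E
```

```text
shift [-0.2  0.9 86. ] turn 0.2 | now [ 521.3 -218.1  130. ] yaw -0.996 F [-0.1 -0.1  0.6] w 59.4 t 15.5
```

Call:
play_rows:
  moves: [90,0,0,20,0,90,0,0,45,0,90,0,0,68,0,90,0,0,80,0,90,0,0,85,0,90,0,0,85,0,90,0,0,85,0]

```text
time: 16.05
tool_pos: [521.8, -218.3, 45.6]
tcp_rot: [-3.141, -0.001, -0.998]
contact_force: [-0.6, 0.7, -0.2]
grip_width: 59.4
```

Call:
play_rows:
  moves: [255,0,0,0,0,255,0,0,0,0,255,0,0,0,0,255,0,0,0,0]

```text
time: 16.38
tool_pos: [521.3, -218.5, 45.7]
tcp_rot: [3.141, -0.001, -0.999]
contact_force: [-2.3, 0.6, 2.7]
grip_width: 39.5
```

Call:
play_rows:
  moves: [255,3,0,0,0,255,6,0,0,0,255,9,0,0,0,255,11,0,0,0,255,11,0,0,0,255,11,0,0,0]

```text
time: 16.88
tool_pos: [522.9, -221.4, 45.3]
tcp_rot: [3.138, 0.015, -0.999]
contact_force: [-15.2, 20.7, 21.9]
grip_width: 39.9
```

Call:
play_rows:
  moves: [255,2,0,0,0,255,4,0,0,0,255,4,0,0,0,255,4,0,0,0]

```text
time: 17.22
tool_pos: [525.0, -224.5, 45.3]
tcp_rot: [3.138, 0.015, -0.999]
contact_force: [-14.7, 23.1, 22.4]
grip_width: 39.8
```

Call:
play_rows:
  moves: [200,0,0,0,0,90,0,0,0,0,90,0,0,0,0,90,0,0,0,0,90,0,0,-10,0,90,0,0,-30,0,90,0,0,-60,0,90,0,0,-90,0]

```text
time: 17.88
tool_pos: [529.1, -231.0, 135.9]
tcp_rot: [3.141, 0.001, -1.0]
contact_force: [0.9, -0.4, -0.4]
grip_width: 59.7
```

```bash
python3 - <<'E'
from h import *
go(440,10,200,0.0)
E
```

```text
shift [-251.   -55.2  -63.8] turn -57.3 | now [ 529.1 -231.   135.9] yaw -1.0 F [ 0.9 -0.4 -0.4] w 59.7 t 17.9
```

Call:
play_rows:
  moves: [90,-250,-55,-90,-57.3,90,-250,-55,-90,-57.3,90,-250,-55,-90,-57.3,90,-250,-55,-90,-57.3,90,-250,-55,-90,-57.3,90,-250,-55,-90,-57.3,90,-250,-55,-90,-57.3,90,-250,-55,-90,-57.3]

```text
time: 18.55
tool_pos: [439.7, 12.3, 227.6]
tcp_rot: [-3.141, -0.004, 0.01]
contact_force: [0.4, -0.6, -0.5]
grip_width: 59.2
```

```bash
python3 - <<'E'
from edge import *
ct=bot.capture('top');cs=bot.capture('scene')
height(ct,cs,ct['color'],cs['color'],(417,179),(435,206),(256,171),(270,156.5))
crop(cs,275,125,305,147,25,'c2.png');crop(cs,210,110,310,185,8,'p4.png'); crop(cs,235,165,265,187,25,'p4z.png');crop(ct,255,100,475,250,3.6,'p5.png')
go(690,-56,110,0)
E
```

```text
resid 0.1 0.06 z [np.float64(31.4), np.float64(30.6)]
shift [248.8  66.8 116.9] turn 0.2 | now [440.6   9.8 226.2] yaw 0.004 F [ 0.8  0.4 -0.1] w 59.6 t 18.6
```

View pics/c2.png

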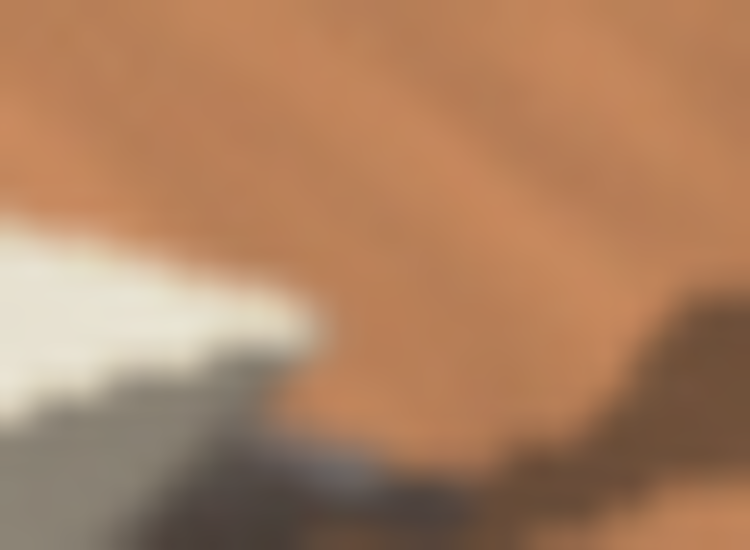

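View pics/p4.png

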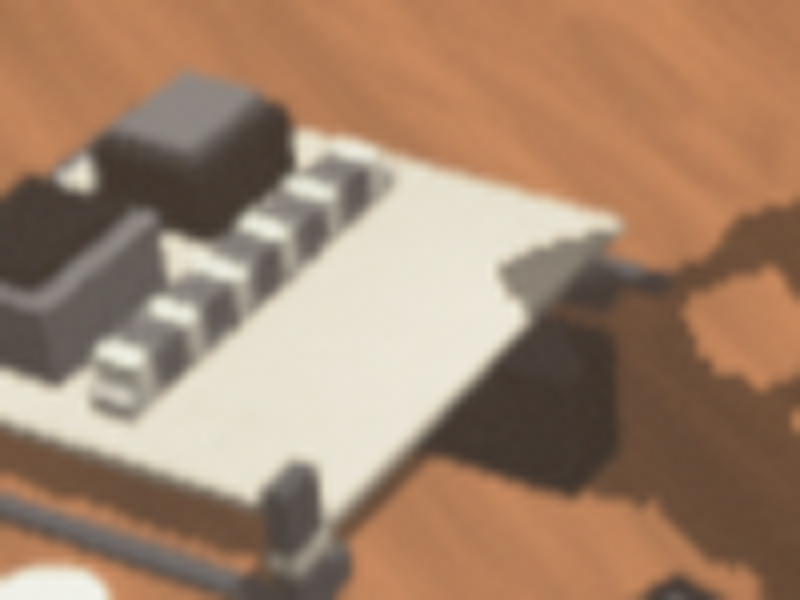

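View pics/p4z.png

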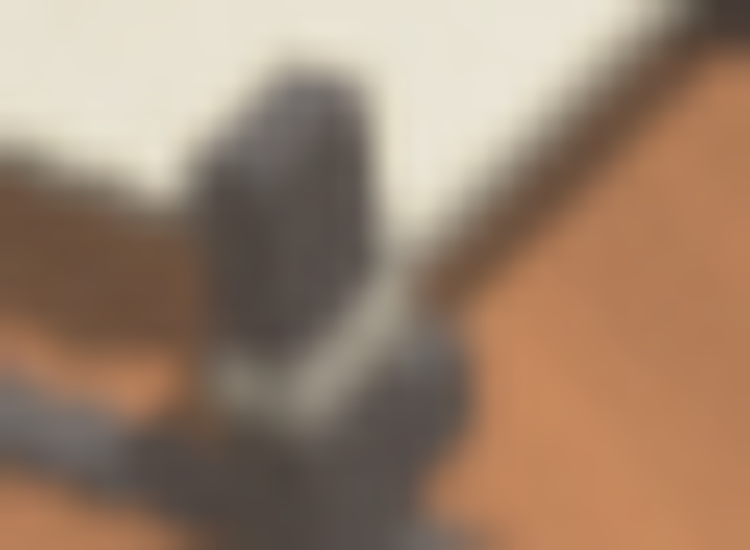

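View pics/p5.png

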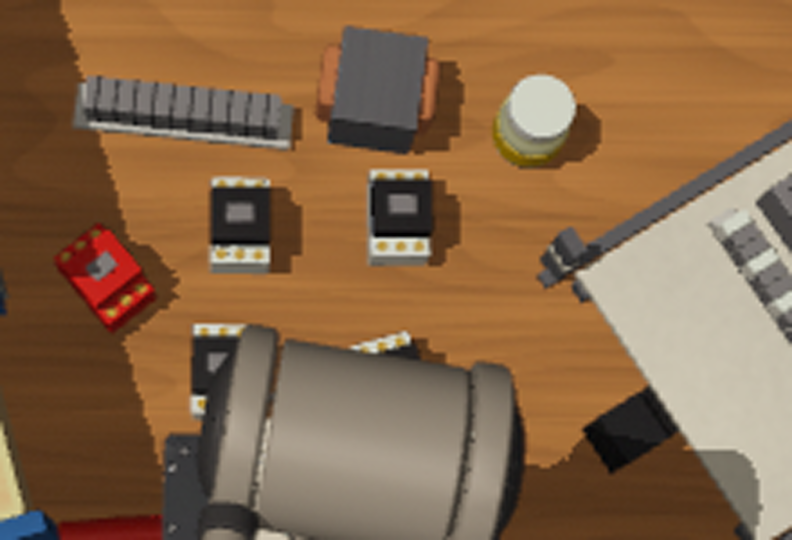

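```bash
python3 - <<'E'
from h import *
ct=bot.capture('top')
im=cv2.convertScaleAbs(ct['color'],alpha=1.6,beta=10); c2=dict(ct);c2['color']=im
crop(c2,405,195,455,235,15,'wz.png')
E
```

```text
(no output)
```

View pics/wz.png

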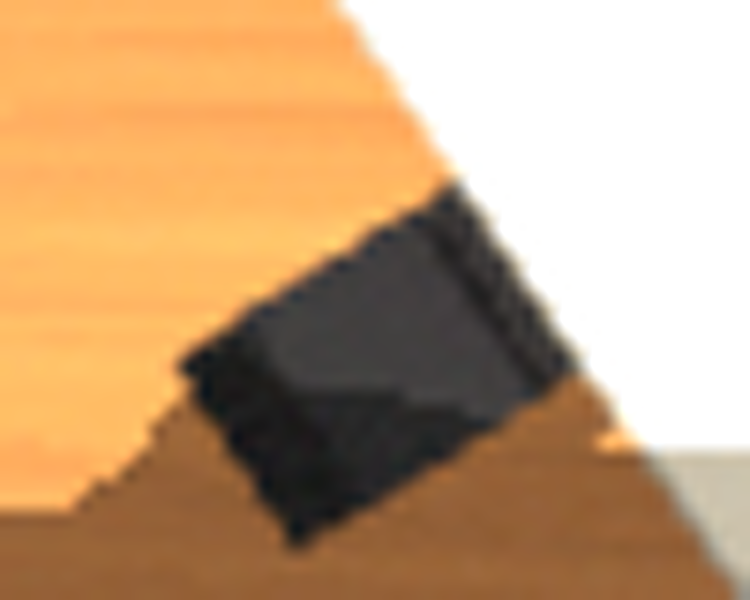

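```bash
python3 - <<'E'
from h import *
c=bot.capture('top'); q=lambda u,v,z:ray(c,405+u/15,195+v/15,z)[:2]
bx=np.array([.54,-.841])
for z in(36,40): 
    P=[q(455,180,z),q(575,378,z)]
    print('edge',z,[p@bx for p in P])
B=[q(432,218,60),q(527,393,60)]; print('butt front',[p@bx for p in B],B, np.linalg.norm(B[0]-B[1]))
N=[q(255,325,60),q(335,470,60)]; print('butt back',[p@bx for p in N],N)
F=[q(180,368,0),q(298,548,0)]; print('butt back bottom',[p@bx for p in F],F)
y=B[0]-B[1];print(np.arctan2(y[1],y[0])-np.pi/2)
E
```

```text
edge 36 [np.float64(504.5569879220424), np.float64(502.4205896634846)]
edge 40 [np.float64(503.3048413800309), np.float64(501.1755109254235)]
butt front [np.float64(489.8092990231315), np.float64(486.3618041037574)] [array([ 548.00695303, -230.5416699 ]), array([ 517.4478916 , -246.06414107])] 34.275404390935535
butt back [np.float64(452.92241828495867), np.float64(450.4125927696068)] [array([ 528.60060616, -199.14160637]), array([ 503.42231661, -212.32406873])]
butt back bottom [np.float64(453.3657737299799), np.float64(453.06675229617616)] [array([ 530.17350982, -198.65883285]), array([ 497.50716   , -219.27810452])]
-1.1008090696951167
```

```bash
python3 - <<'E'
from h import *
c=bot.capture('top'); 
ux=np.array([np.cos(CY),np.sin(CY)]);uy=np.array([-ux[1],ux[0]])
H=np.array([352.8,311.6])
q=lambda u,v,z:ray(c,95+u/2.6,60+v/2.6,z)[:2]
for n,p in dict(blueL=(130,565,188),blueLin=(140,553,188),blueRin=(440,476,188),wallLtop=(95,365,178),wallLbot=(140,550,178),wallRtop=(380,282,178),wallRbot=(432,474,178),cabL=(65,362,200),cabR=(393,270,200)).items():
    w=q(*p)-H; print(n,(w@ux).round(1),(w@uy).round(1))
go(692,-55,110,0)
E
```

```text
blueL 49.0 140.0
blueLin 56.7 129.5
blueRin 49.1 -138.4
wallLtop 234.6 137.0
wallLbot 60.7 132.4
wallRtop 238.5 -130.1
wallRbot 54.1 -131.2
cabL 238.0 154.5
cabR 239.3 -146.2
shift [251.5  62.7 115. ] turn -0.2 | now [440.7   8.6 225. ] yaw -0.004 F [ 1.4 -0.7  0.1] w 59.2 t 18.8
```

```bash
cat >> h.py <<'E'
UX=np.array([np.cos(CY),np.sin(CY)]);UY=np.array([-UX[1],UX[0]])
DF=np.array([352.8,311.6])+54*UX+2*UY
def slot(x,y): return DF+x*UX+y*UY
def cons(c,verbose=True):
    im=c['color'].astype(int); mx=im.max(2); mn=im.min(2)
    white=((mn>140)&(mx-mn<60)).astype(np.uint8)
    roi=np.zeros_like(white); roi[140:235,255:405]=1
    black=((mx<75)).astype(np.uint8)*roi
    black=cv2.morphologyEx(black,cv2.MORPH_CLOSE,np.ones((7,7)))
    n,l,s,ce=cv2.connectedComponentsWithStats(black)
    for i in range(1,n):
        if 120<s[i,4]<700:
            ys,xs=np.where(l==i); cor=cv2.minAreaRect(np.stack([xs,ys],1).astype(np.float32))
            w=ray(c,*cor[0],50); b=cv2.boxPoints(cor); W=[ray(c,*p,50)[:2] for p in b]
            e=[W[(k+1)%4]-W[k] for k in range(2)]
            print('px',np.round(cor[0],1),s[i,4],'world',w[:2].round(1),'sides',[np.linalg.norm(v).round(0) for v in e],'ang',[round(float(np.degrees(np.arctan2(v[1],v[0]))),1) for v in e])
E
python3 - <<'E'
from h import *
c=bot.capture('top'); cons(c)
class F(dict):pass
c0=dict(c);c0['color']=cv2.imread('pics/top0.png')[:,:,::-1];print('initial');cons(c0)
for s in((127,-60),(127,60),(45,-60),(45,60)): print(s,slot(*s).round(1))
E
```

```text
px [366.5 157.5] 279 world [689.2 -55.9] sides [np.float64(46.0), np.float64(42.0)] ang [-89.0, 179.6]
px [322.  159.5] 267 world [681.5  64. ] sides [np.float64(43.0), np.float64(42.0)] ang [-89.0, -179.3]
px [312.  213.3] 492 world [534.3  88.1] sides [np.float64(117.0), np.float64(40.0)] ang [-8.7, -99.4]
initial
px [366.5 157.5] 282 world [689.2 -55.9] sides [np.float64(46.0), np.float64(42.0)] ang [-89.0, 179.6]
px [322.  159.5] 270 world [681.5  64. ] sides [np.float64(43.0), np.float64(42.0)] ang [-89.0, -179.3]
px [316.5 201. ] 283 world [567.5  76.7] sides [np.float64(45.0), np.float64(43.0)] ang [-89.0, -179.2]
px [364.4 204.7] 286 world [559.7 -50. ] sides [np.float64(47.0), np.float64(43.0)] ang [-72.9, -164.6]
(127, -60) [542.9 309.3]
(127, 60) [507.6 424. ]
(45, -60) [464.5 285.2]
(45, 60) [429.2 399.9]
```

```bash
python3 - <<'E'
from h import *
go(690,-56,110,0.005)
E
```

```text
shift [249.6  63.7 114.7] turn -0.5 | now [440.6   8.5 224.8] yaw -0.003 F [-0.1 -0.5  0.3] w 59.5 t 18.9
```

Call:
play_rows:
  moves: [60,30,8,5,0,60,65,17,15,0,60,105,27,35,0,60,145,37,55,0,60,185,47,80,0,60,215,55,100,0,60,240,62,112,-0.5,60,249.6,63.7,114.7,-0.5]

```text
time: 19.52
tool_pos: [691.5, -56.8, 103.8]
tcp_rot: [-3.141, 0.006, 0.005]
contact_force: [-1.9, -0.4, -0.5]
grip_width: 70.8
```

Call:
play_rows:
  moves: [60,0,0,0,0,60,0,0,0,0,60,0,0,0,0]

```text
time: 19.77
tool_pos: [689.5, -54.5, 110.5]
tcp_rot: [-3.141, 0.0, 0.008]
contact_force: [0.3, -0.8, 0.3]
grip_width: 70.1
```

```bash
python3 - <<'E'
from h import *
go(690,-56,43,0.005)
c=bot.capture('top');cons(c)
E
```

```text
shift [ 0.5  1.5 67.5] turn 0.2 | now [689.5 -54.5 110.5] yaw 0.008 F [ 0.3 -0.8  0.3] w 70.1 t 19.8
px [329.  153.5] 447 world [698.7  45.3] sides [np.float64(81.0), np.float64(76.0)] ang [-89.0, -179.6]
px [379.5 144.5] 276 world [726.4 -91.3] sides [np.float64(133.0), np.float64(26.0)] ang [-89.0, 178.9]
px [316.5 201.5] 279 world [566.1  76.7] sides [np.float64(45.0), np.float64(40.0)] ang [-89.0, -179.2]
```

Call:
play_rows:
  moves: [60,0,1,20,0,60,0,1,45,0,60,0,1,60,0,60,0,1,67,0,60,0,1,67,0,255,0,1,67,0,255,0,1,67,0,255,0,1,67,0]

```text
time: 20.48
tool_pos: [691.0, -55.3, 45.1]
tcp_rot: [3.141, -0.003, 0.01]
contact_force: [0.4, 0.2, -0.9]
grip_width: 54.7
```

Call:
play_rows:
  moves: [255,0,0,0,0,255,0,0,0,0,255,0,0,-20,0,255,0,0,-50,0,255,0,0,-90,0,255,0,0,-130,0,255,0,0,-170,0,255,0,0,-210,0]

```text
time: 21.15
tool_pos: [689.5, -55.1, 254.9]
tcp_rot: [-3.141, 0.001, 0.01]
contact_force: [0.9, -0.7, -2.5]
grip_width: 44.6
```

```bash
python3 - <<'E'
from h import *
go(*slot(127,-60),262,CY)
c=shot('top','g1.png');c=shot('scene','g1s.png')
E
```

```text
shift [-143.2 -365.8   -6.9] turn -16.5 | now [689.5 -55.1 254.9] yaw 0.01 F [ 0.9 -0.7 -2.5] w 44.6 t 21.1
```

View pics/g1s.png

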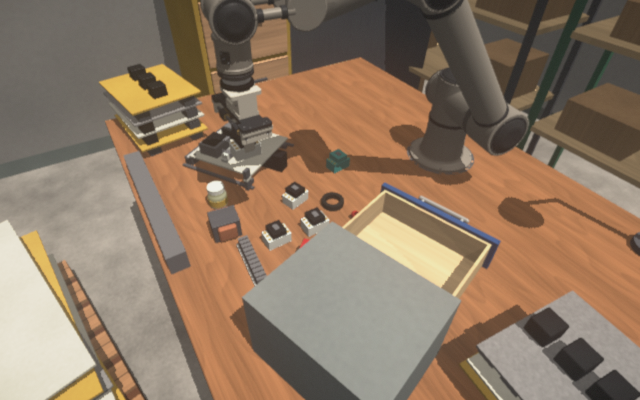

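Call:
play_rows:
  moves: [255,-20,-15,-7,0,255,-45,-45,-7,-2,255,-65,-80,-7,-5,255,-85,-115,-7,-8,255,-100,-150,-7,-11,255,-115,-188,-7,-14,255,-125,-226,-7,-16.5,255,-132,-263,-7,-16.5]

```text
time: 21.92
tool_pos: [553.7, 208.1, 259.7]
tcp_rot: [-3.141, 0.002, 0.3]
contact_force: [1.8, -0.3, -2.6]
grip_width: 44.9
```

Call:
play_rows:
  moves: [255,-4,-33,0,0,255,-7,-63,0,0,255,-9,-85,0,0,255,-11,-98,0,0,255,-11,-103,0,0,255,-11,-103,0,0,255,-11,-103,0,0]

```text
time: 22.5
tool_pos: [515.3, 300.8, 259.9]
tcp_rot: [3.141, 0.0, 0.297]
contact_force: [-0.4, -0.1, -2.2]
grip_width: 45.0
```

```bash
python3 - <<'E'
from h import *
go(*slot(127,-60),155,CY)
c=shot('top');crop(c,95,60,295,210,4,'g2.png');c=shot('scene');crop(c,300,160,500,310,4,'g2s.png')
E
```

```text
shift [ 2.890e+01 -1.000e-01  1.049e+02] turn -0.1 | now [515.3 300.8 259.9] yaw 0.297 F [-0.4 -0.1 -2.2] w 45.0 t 22.5
```

View pics/g2s.png

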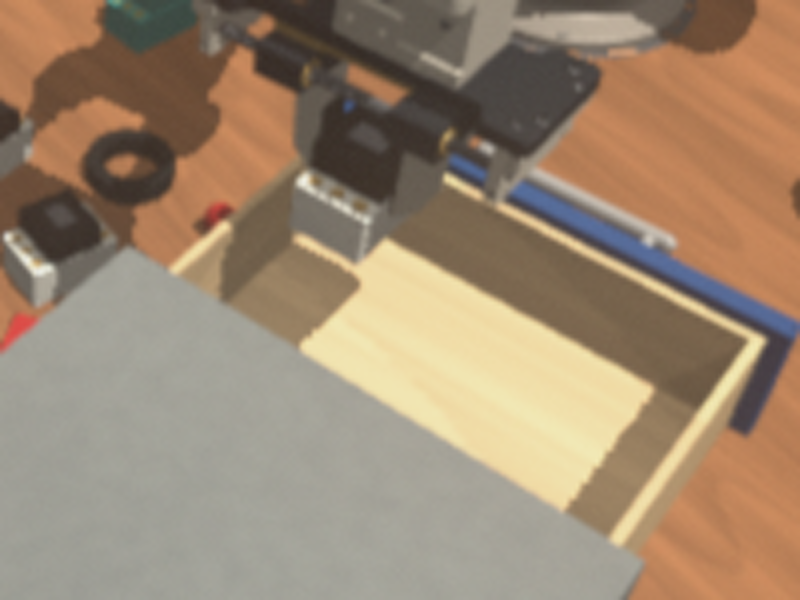

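View pics/g2.png

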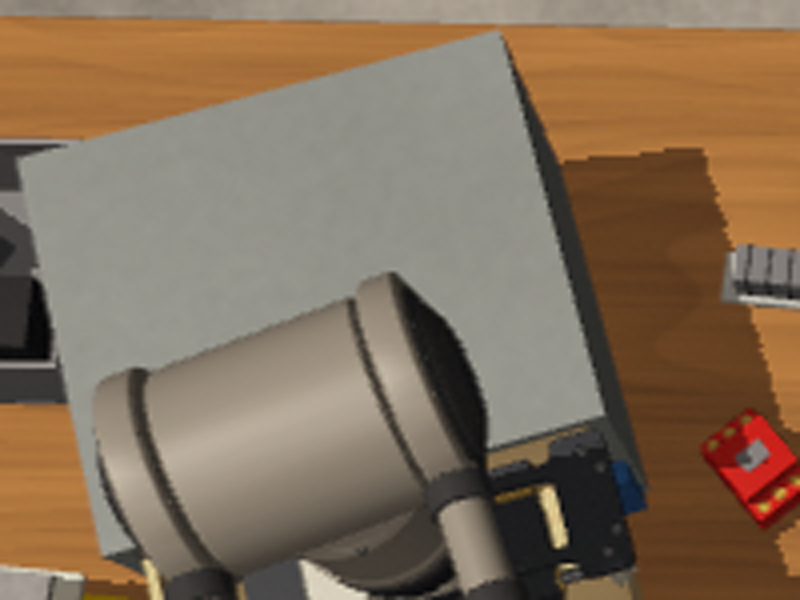

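Call:
play_rows:
  moves: [255,12,0,0,0,255,24,0,5,0,255,24,0,30,0,255,24,0,55,0,255,24,0,80,0,255,24,0,95,0,255,24,0,102,0,255,24,0,104,0]

```text
time: 23.27
tool_pos: [537.8, 307.5, 154.8]
tcp_rot: [3.141, 0.003, 0.296]
contact_force: [-0.7, 0.1, -2.1]
grip_width: 44.8
```

Call:
play_rows:
  moves: [255,0,0,0,0,200,0,0,0,0,90,0,0,0,0,90,0,0,0,0,90,0,0,0,0,90,0,0,-30,0,90,0,0,-65,0,90,0,0,-100,0]

```text
time: 23.93
tool_pos: [537.4, 308.7, 257.6]
tcp_rot: [3.142, 0.001, 0.298]
contact_force: [1.3, 0.7, 0.5]
grip_width: 59.5
```

```bash
python3 - <<'E'
from h import *
c=shot('top','g3.png');cons(c);cs=shot('scene');crop(cs,240,160,500,310,3,'g3s.png')
go(681.5,64,130,0.01)
E
```

```text
px [322.  159.5] 257 world [681.5  64. ] sides [np.float64(42.0), np.float64(43.0)] ang [1.1, -89.0]
px [316.5 201. ] 295 world [567.5  76.7] sides [np.float64(45.0), np.float64(43.0)] ang [-89.0, -179.2]
px [363.9 204.6] 297 world [559.8 -48.7] sides [np.float64(49.0), np.float64(43.0)] ang [-74.8, -166.5]
shift [ 61.  276.8 134.4] turn 16.5 | now [540.2 310.  263.9] yaw 0.298 F [ 0.5  0.7 -0.1] w 59.9 t 24.0
```

View pics/g3s.png

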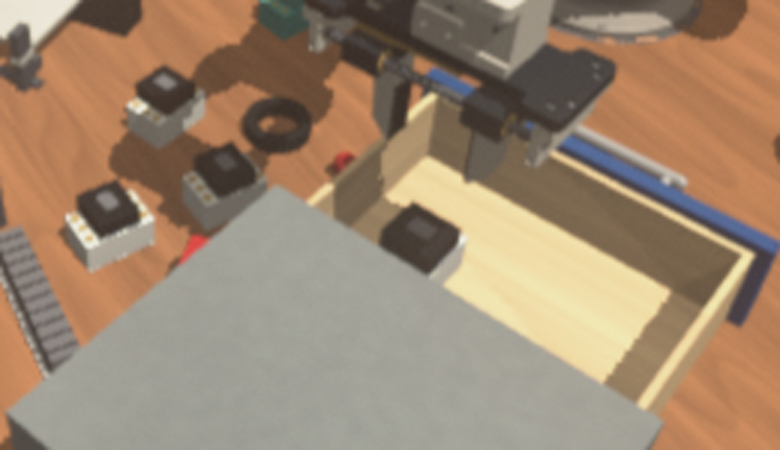

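Call:
play_rows:
  moves: [60,0,40,0,7,60,0,80,0,14,60,10,120,0,16.5,60,25,155,20,16.5,60,40,190,50,16.5,60,50,225,85,16.5,60,58,258,115,16.5,60,61,276.8,134,16.5]

```text
time: 24.7
tool_pos: [676.2, 64.3, 125.1]
tcp_rot: [-3.141, -0.001, 0.01]
contact_force: [0.9, 0.7, -0.4]
grip_width: 70.3
```

Call:
play_rows:
  moves: [60,0,0,0,0,60,0,0,0,0,60,0,0,0,0,60,0,0,0,0]

```text
time: 25.03
tool_pos: [675.7, 67.0, 128.1]
tcp_rot: [-3.141, -0.003, 0.011]
contact_force: [0.5, 0.4, 0.3]
grip_width: 70.0
```

```bash
python3 - <<'E'
from h import *
go(682,64.3,44,0.01)
c=bot.capture('top');crop(c,265,100,440,260,4,'g4.png')
E
```

```text
shift [ 6.   2.8 84.1] turn 0.1 | now [675.7  67.  128.1] yaw 0.011 F [0.5 0.4 0.3] w 70.0 t 25.0
```

View pics/g4.png

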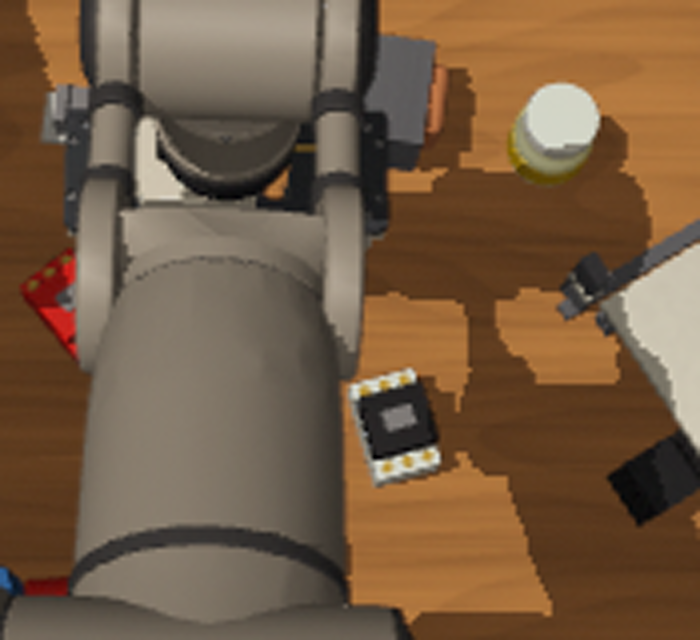

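Call:
play_rows:
  moves: [60,6,2.8,20,0,60,6,2.8,45,0,60,6,2.8,68,0,60,6,2.8,82,0,60,6,2.8,84,0,60,6,2.8,84,0,255,6,2.8,84,0,255,6,2.8,84,0]

```text
time: 25.75
tool_pos: [682.5, 63.4, 44.5]
tcp_rot: [3.142, -0.004, 0.01]
contact_force: [0.4, 0.5, 0.5]
grip_width: 60.7
```

Call:
play_rows:
  moves: [255,0,0,0,0,255,0,0,0,0,255,0,0,0,0,255,0,0,-30,0,255,0,0,-70,0,255,0,0,-110,0,255,0,0,-160,0,255,0,0,-210,0]

```text
time: 26.42
tool_pos: [680.7, 62.7, 236.9]
tcp_rot: [3.141, 0.001, 0.009]
contact_force: [1.4, 0.3, -2.5]
grip_width: 45.1
```

```bash
python3 - <<'E'
from h import *
go(*slot(115,60),262,CY)
E
```

```text
shift [-181.2 -359.5  -24.9] turn -16.5 | now [680.7  62.7 236.9] yaw 0.009 F [ 1.4  0.3 -2.5] w 45.1 t 26.4
```

Call:
play_rows:
  moves: [255,-30,-15,-6,0,255,-60,-40,-12,0,255,-90,-70,-14,-3,255,-115,-105,-14,-6,255,-135,-140,-14,-9,255,-150,-175,-14,-12,255,-160,-212,-14,-15,255,-170,-250,-14,-16.5]

```text
time: 27.08
tool_pos: [507.7, 312.4, 249.7]
tcp_rot: [3.141, 0.0, 0.3]
contact_force: [0.0, 0.6, -1.5]
grip_width: 45.0
```

```bash
python3 - <<'E'
from h import *
go(*slot(115,60),262,CY)
E
```

```text
shift [  20.9 -106.7  -12.3] turn 0.1 | now [507.7 312.4 249.7] yaw 0.3 F [ 0.   0.6 -1.5] w 45.0 t 27.1
```

Call:
play_rows:
  moves: [255,5,-30,-12,0,255,12,-60,-12,0,255,18,-90,-12,0,255,20,-103,-12,0,255,21,-107,-12,0,255,21,-107,-12,0]

```text
time: 27.58
tool_pos: [497.3, 419.9, 260.8]
tcp_rot: [3.141, 0.001, 0.299]
contact_force: [-0.3, -0.1, -1.7]
grip_width: 44.6
```

```bash
python3 - <<'E'
from h import *
go(*slot(119,60),155,CY)
cs=shot('scene');crop(cs,300,160,500,310,4,'g5s.png')
E
```

```text
shift [  3.2  -0.9 105.8] turn 0.1 | now [497.3 419.9 260.8] yaw 0.299 F [-0.3 -0.1 -1.7] w 44.6 t 27.6
```

View pics/g5s.png

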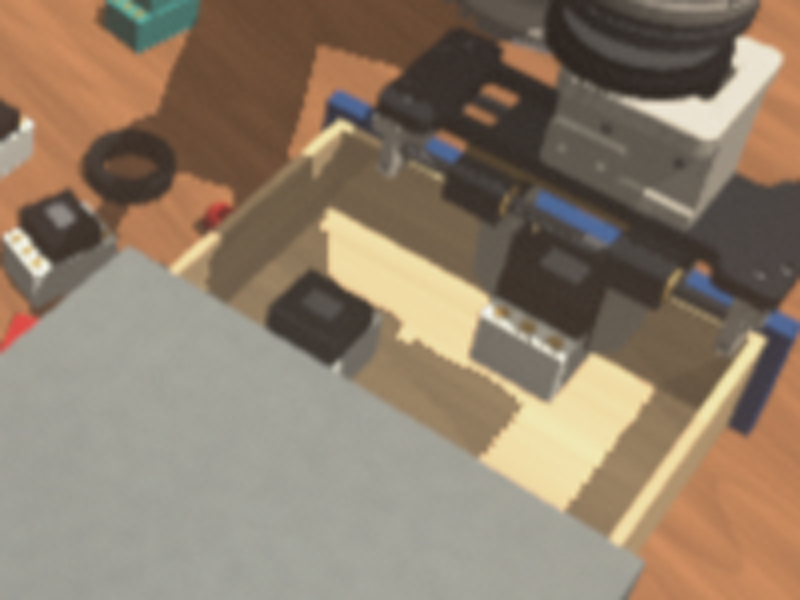

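Call:
play_rows:
  moves: [255,3,0,10,0,255,3,-1,35,0,255,3,-1,60,0,255,3,-1,85,0,255,3,-1,98,0,255,3,-1,104,0,255,3,-1,105.5,0,255,3,-1,105.5,0]

```text
time: 28.3
tool_pos: [500.9, 420.8, 156.3]
tcp_rot: [-3.142, -0.0, 0.296]
contact_force: [0.1, -0.3, -1.5]
grip_width: 44.9
```

Call:
play_rows:
  moves: [255,0,0,0,0,200,0,0,0,0,90,0,0,0,0,90,0,0,0,0,90,0,0,0,0,90,0,0,-30,0,90,0,0,-65,0,90,0,0,-100,0]

```text
time: 28.97
tool_pos: [499.8, 421.4, 257.0]
tcp_rot: [3.141, 0.001, 0.298]
contact_force: [1.6, 0.8, 0.3]
grip_width: 59.4
```

```bash
python3 - <<'E'
from h import *
c=shot('top','g6.png');cons(c)
go(568,76.5,130,0.01)
E
```

```text
px [316.5 201.5] 284 world [566.1  76.7] sides [np.float64(45.0), np.float64(40.0)] ang [-89.0, -179.2]
px [364.4 204.6] 283 world [559.9 -49.9] sides [np.float64(47.0), np.float64(43.0)] ang [-72.9, -164.6]
shift [-40.4 351.  134.5] turn 16.5 | now [502.1 423.  266.2] yaw 0.298 F [ 0.4 -0.2  5.9] w 59.7 t 29.0
```

View pics/g6.png

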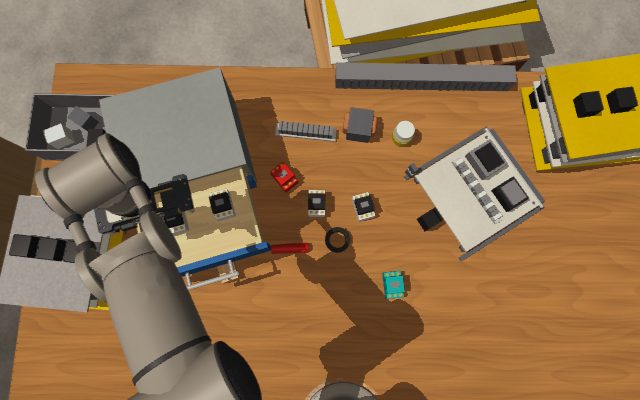

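Call:
play_rows:
  moves: [60,-5,30,0,7,60,-10,70,0,14,60,-15,110,0,16.5,60,-20,150,0,16.5,60,-25,190,0,16.5,60,-30,230,0,16.5,60,-35,270,10,16.5,60,-38,305,40,16.5]

```text
time: 29.68
tool_pos: [554.9, 119.7, 222.7]
tcp_rot: [-3.141, -0.009, 0.009]
contact_force: [1.7, -0.8, 0.3]
grip_width: 70.0
```

```bash
python3 - <<'E'
from h import *
go(567.5,76.5,110,0.01)
E
```

```text
shift [ 11.1  43.3 112.8] turn -0.1 | now [554.9 119.7 222.7] yaw 0.009 F [ 1.7 -0.8  0.3] w 70.0 t 29.7
```

Call:
play_rows:
  moves: [60,5,25,25,0,60,11,42,60,0,60,11,42,95,0,60,11,42,110,0,60,11,42,110,0,60,11,42,110,0]

```text
time: 30.18
tool_pos: [564.0, 80.3, 108.9]
tcp_rot: [-3.141, 0.001, 0.01]
contact_force: [-0.8, -0.8, 0.0]
grip_width: 70.3
```

```bash
python3 - <<'E'
from h import *
go(567.5,76.5,44,0.01)
cs=shot('scene');crop(cs,260,160,400,265,5,'g7s.png')
E
```

```text
shift [ 3.5  3.9 64.9] turn -0.0 | now [564.   80.3 108.9] yaw 0.01 F [-0.8 -0.8  0. ] w 70.3 t 30.2
```

View pics/g7s.png

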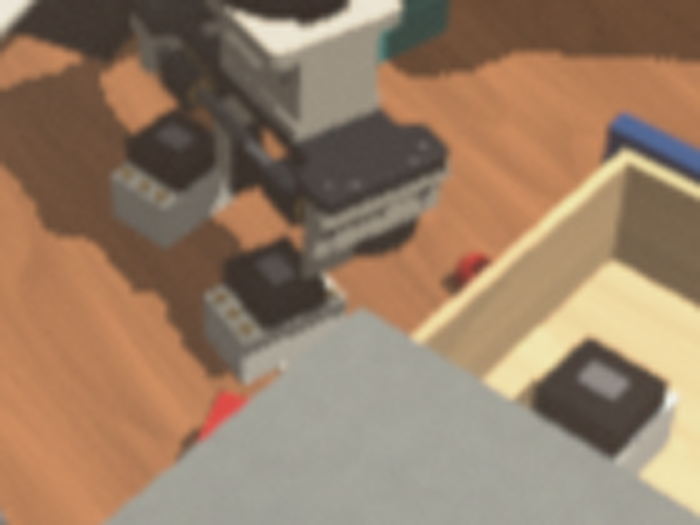

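Call:
play_rows:
  moves: [60,3.5,4,15,0,60,3.5,4,40,0,60,3.5,4,58,0,60,3.5,4,65,0,60,3.5,4,65,0,60,3.5,4,65,0,255,3.5,4,65,0,255,3.5,4,65,0]

```text
time: 30.9
tool_pos: [568.6, 76.5, 45.6]
tcp_rot: [-3.142, -0.003, 0.01]
contact_force: [0.1, 0.9, 0.1]
grip_width: 61.2
```

Call:
play_rows:
  moves: [255,0,0,0,0,255,0,0,0,0,255,0,0,0,0,255,0,0,-30,0,255,0,0,-70,0,255,0,0,-110,0,255,0,0,-150,0,255,0,0,-190,0]

```text
time: 31.57
tool_pos: [566.8, 76.3, 235.5]
tcp_rot: [-3.142, 0.001, 0.01]
contact_force: [1.6, 0.8, -1.9]
grip_width: 44.9
```

```bash
python3 - <<'E'
from h import *
go(*slot(42,-60),262,CY)
E
```

```text
shift [-103.3 -209.1  -26.4] turn -16.5 | now [566.8  76.3 235.5] yaw 0.01 F [ 1.6  0.8 -1.9] w 44.9 t 31.6
```

Call:
play_rows:
  moves: [255,-15,-20,-15,-3,255,-35,-55,-22,-8,255,-55,-92,-22,-13,255,-72,-130,-22,-16.5,255,-88,-165,-22,-16.5,255,-98,-192,-22,-16.5,255,-103,-206,-22,-16.5,255,-103,-209,-22,-16.5]

```text
time: 32.23
tool_pos: [460.7, 286.8, 255.7]
tcp_rot: [-3.141, 0.001, 0.301]
contact_force: [-0.4, -1.1, -2.9]
grip_width: 44.9
```

Call:
play_rows:
  moves: [255,0,0,0,0,255,0,0,0,0,255,0,0,0,0]

```text
time: 32.48
tool_pos: [463.0, 283.2, 255.8]
tcp_rot: [3.141, 0.0, 0.296]
contact_force: [0.3, 0.5, -3.5]
grip_width: 44.8
```

```bash
python3 - <<'E'
from h import *
go(*slot(42,-60),156,CY)
cs=shot('scene');crop(cs,300,160,500,310,4,'g8s.png')
E
```

```text
shift [-0.9 -1.5 99.8] turn -0.1 | now [463.  283.2 255.8] yaw 0.296 F [ 0.3  0.5 -3.5] w 44.8 t 32.5
```

View pics/g8s.png

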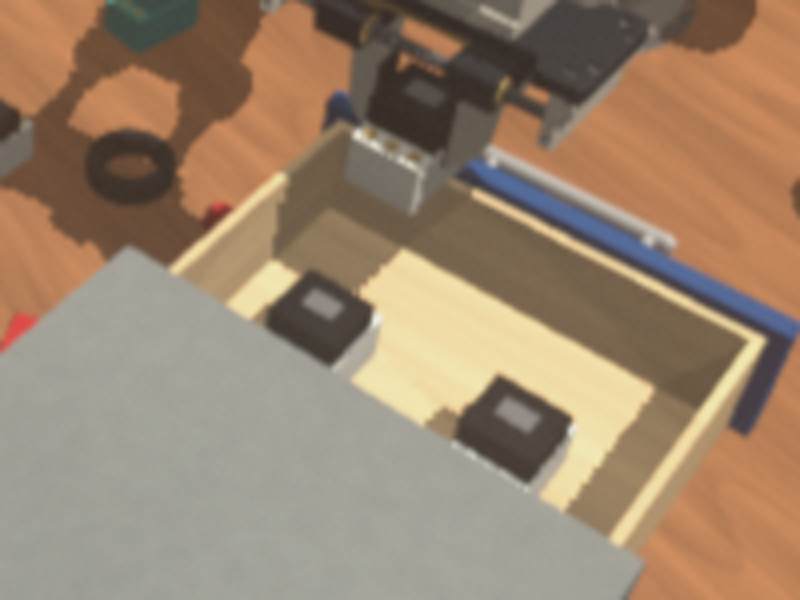

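Call:
play_rows:
  moves: [255,0,0,10,0,255,0,-1.5,35,0,255,0,-1.5,60,0,255,0,-1.5,82,0,255,0,-1.5,94,0,255,0,-1.5,99,0,255,0,-1.5,100,0,255,0,-1.5,100,0]

```text
time: 33.2
tool_pos: [462.4, 285.4, 155.9]
tcp_rot: [-3.142, -0.0, 0.297]
contact_force: [0.2, 0.1, -1.3]
grip_width: 44.8
```

Call:
play_rows:
  moves: [255,0,0,0,0,200,0,0,0,0,90,0,0,0,0,90,0,0,0,0,90,0,0,0,0,90,0,0,-30,0,90,0,0,-65,0,90,0,0,-100,0]

```text
time: 33.87
tool_pos: [461.7, 285.6, 257.0]
tcp_rot: [3.142, 0.001, 0.298]
contact_force: [0.6, 0.1, 0.2]
grip_width: 59.1
```

```bash
python3 - <<'E'
from h import *
c=shot('top');cons(c);crop(c,115,140,415,260,2.6,'g9.png')
cs=shot('scene');crop(cs,250,130,500,310,3,'g9s.png')
go(560,-50,130,0.28)
E
```

```text
px [364.  204.7] 292 world [559.6 -48.9] sides [np.float64(49.0), np.float64(43.0)] ang [-72.9, -164.6]
px [337.  230.5] 123 world [489.9  21.8] sides [np.float64(58.0), np.float64(18.0)] ang [-89.0, -179.7]
shift [ -9.2 350.3 131.7] turn 1.0 | now [464.5 287.  262.3] yaw 0.298 F [-0.2  0.3 -0.1] w 59.4 t 34.0
```

View pics/g9.png

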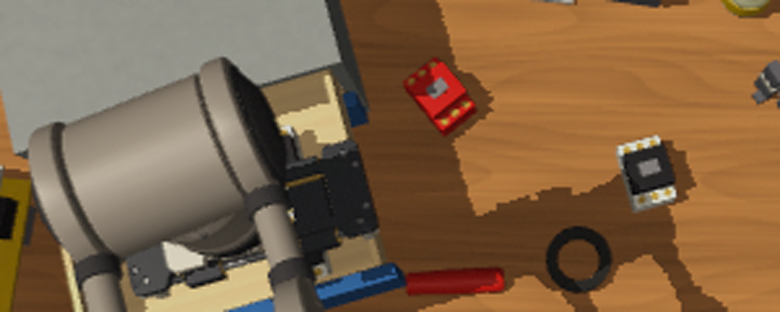

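View pics/g9s.png

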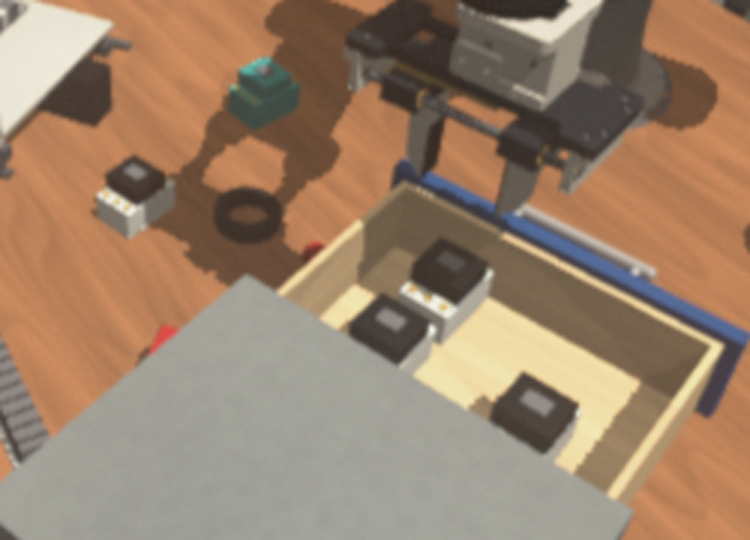

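Call:
play_rows:
  moves: [60,0,30,0,0,60,0,70,0,0,60,0,110,0,0,60,-2,150,0,0,60,-4,190,20,0,60,-6,230,50,0,60,-8,270,85,1,60,-9,305,110,1.5]

```text
time: 34.63
tool_pos: [537.8, 8.6, 159.4]
tcp_rot: [3.142, -0.001, 0.27]
contact_force: [0.5, 0.1, 0.2]
grip_width: 70.0
```

```bash
python3 - <<'E'
from h import *
go(560,-49.5,112,0.265)
E
```

```text
shift [ 5.8 61.9 47.5] turn 0.3 | now [537.8   8.6 159.4] yaw 0.27 F [0.5 0.1 0.2] w 70.0 t 34.6
```

Call:
play_rows:
  moves: [60,3,30,20,0.3,60,5,52,40,0.3,60,6,60,46,0.3,60,6,60,46,0.3,60,6,60,46,0.3,60,6,60,46,0.3]

```text
time: 35.13
tool_pos: [560.0, -44.9, 115.7]
tcp_rot: [3.141, -0.001, 0.267]
contact_force: [0.3, 0.7, -0.5]
grip_width: 70.7
```

```bash
python3 - <<'E'
from h import *
go(560,-49.5,44,0.265)
cs=shot('scene');crop(cs,240,130,380,235,5,'g10s.png')
E
```

```text
shift [-1.3  4.4 71.7] turn 0.1 | now [560.  -44.9 115.7] yaw 0.267 F [ 0.3  0.7 -0.5] w 70.7 t 35.1
```

View pics/g10s.png

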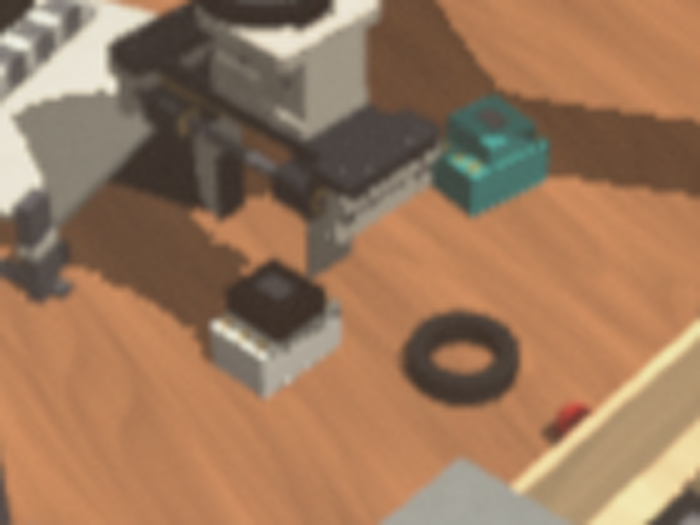

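```bash
python3 - <<'E'
from h import *
cs=bot.capture('scene'); print(ray(cs,295.4,187,54), proj(cs,(560,-45,94)))
E
```

```text
[557.26143324 -47.48944901  54.        ] [294.5943121  177.24703599]
```

Consistent. Descend and grip.

Call:
play_rows:
  moves: [60,-1.5,4,15,0,60,-1.5,4,40,0,60,-1.5,4,60,0,60,-1.5,4,70,0,60,-1.5,4,71.5,0,60,-1.5,4,71.5,0,255,-1.5,4,71.5,0,255,-1.5,4,71.5,0]

```text
time: 35.9
tool_pos: [560.3, -50.3, 44.5]
tcp_rot: [3.14, -0.002, 0.267]
contact_force: [0.1, 0.2, 0.8]
grip_width: 61.2
```

Call:
play_rows:
  moves: [255,0,0,0,0,255,0,0,0,0,255,0,0,0,0,255,0,0,-30,0,255,0,0,-70,0,255,0,0,-110,0,255,0,0,-150,0,255,0,0,-190,0]

```text
time: 36.57
tool_pos: [558.8, -50.2, 234.9]
tcp_rot: [-3.141, 0.001, 0.266]
contact_force: [1.2, -0.3, -3.5]
grip_width: 44.9
```

```bash
python3 - <<'E'
from h import *
go(*slot(42,60),258,CY)
cs=shot('scene');crop(cs,240,130,380,235,5,'g11s.png')
E
```

```text
shift [  -9.6 -468.3  -23. ] turn -1.8 | now [558.8 -50.2 234.9] yaw 0.266 F [ 1.2 -0.3 -3.5] w 44.9 t 36.6
```

View pics/g11s.png

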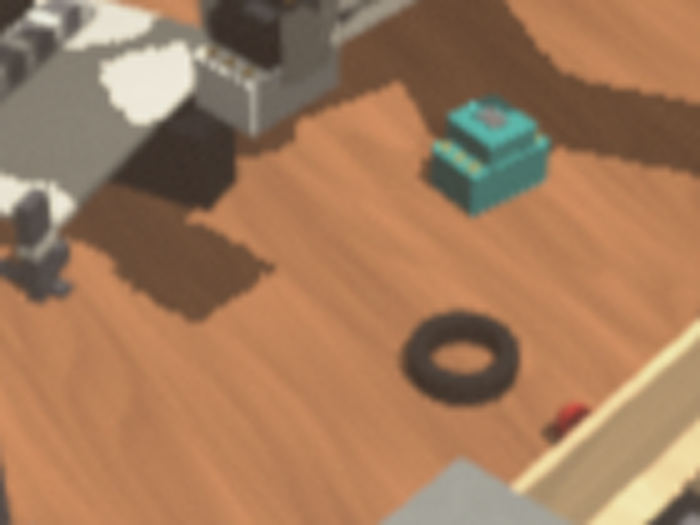

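Call:
play_rows:
  moves: [255,0,-20,-10,0,255,-2,-55,-20,0,255,-4,-92,-23,-1,255,-6,-130,-23,-1.8,255,-7,-168,-23,-1.8,255,-8,-206,-23,-1.8,255,-9,-244,-23,-1.8,255,-9,-282,-23,-1.8]

```text
time: 37.28
tool_pos: [475.4, 220.9, 255.8]
tcp_rot: [3.142, 0.0, 0.297]
contact_force: [2.2, 0.2, -1.7]
grip_width: 45.2
```

Call:
play_rows:
  moves: [255,0,-38,0,0,255,0,-76,0,0,255,0,-114,0,0,255,0,-146,0,0,255,0,-168,0,0,255,0,-180,0,0,255,0,-185,0,0,255,0,-185,0,0]

```text
time: 37.95
tool_pos: [422.1, 396.4, 255.7]
tcp_rot: [3.141, 0.001, 0.299]
contact_force: [-0.1, -0.1, -2.8]
grip_width: 45.0
```

```bash
python3 - <<'E'
from h import *
bot.capture('top')
go(*slot(42,60),156,CY)
cs=shot('scene');crop(cs,300,160,500,310,4,'g12s.png')
E
```

```text
shift [ 4.8 -2.3 99.8] turn -0.0 | now [422.5 395.6 255.8] yaw 0.298 F [-0.6 -0.6 -2.7] w 44.9 t 38.0
```

View pics/g12s.png

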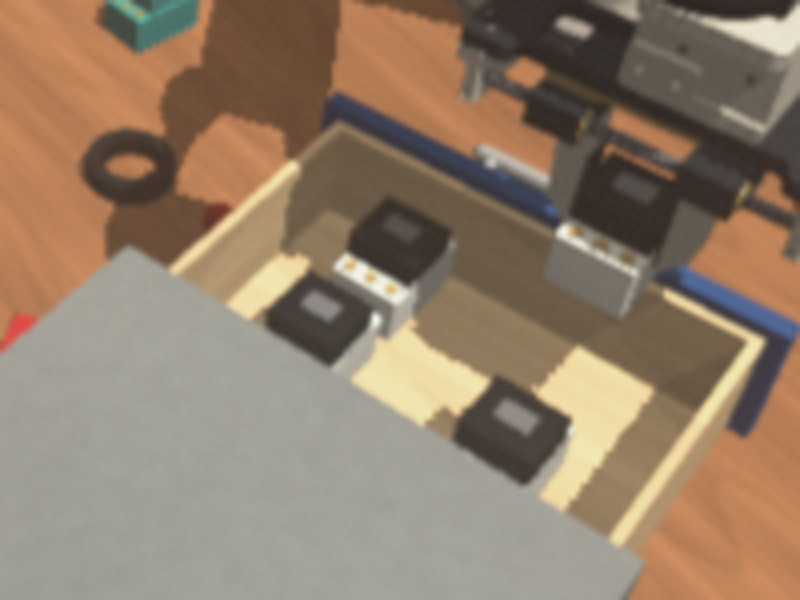

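Call:
play_rows:
  moves: [255,5,-1,5,0,255,5,-2,30,0,255,5,-2,58,0,255,5,-2,82,0,255,5,-2,94,0,255,5,-2,99,0,255,5,-2,100,0,255,5,-2,100,0]

```text
time: 38.72
tool_pos: [427.3, 399.3, 156.5]
tcp_rot: [-3.141, -0.001, 0.297]
contact_force: [-0.7, 0.8, -1.4]
grip_width: 45.0
```

Call:
play_rows:
  moves: [255,0,0,0,0,200,0,0,0,0,90,0,0,0,0,90,0,0,0,0,90,0,0,0,0,90,0,0,-30,0,90,0,0,-65,0,90,0,0,-100,0]

```text
time: 39.38
tool_pos: [426.1, 399.5, 257.1]
tcp_rot: [3.141, 0.001, 0.298]
contact_force: [0.8, 0.6, 0.1]
grip_width: 59.6
```

```bash
python3 - <<'E'
from h import *
cs=shot('scene');crop(cs,300,160,500,310,4,'g13s.png')
go(354.5,310.7,260,CY+np.pi/2)
E
```

```text
shift [-97.4  64.9   4.2] turn -90.0 | now [428.5 401.3 265.6] yaw 0.298 F [1.5 0.7 5.9] w 59.6 t 39.4
```

View pics/g13s.png

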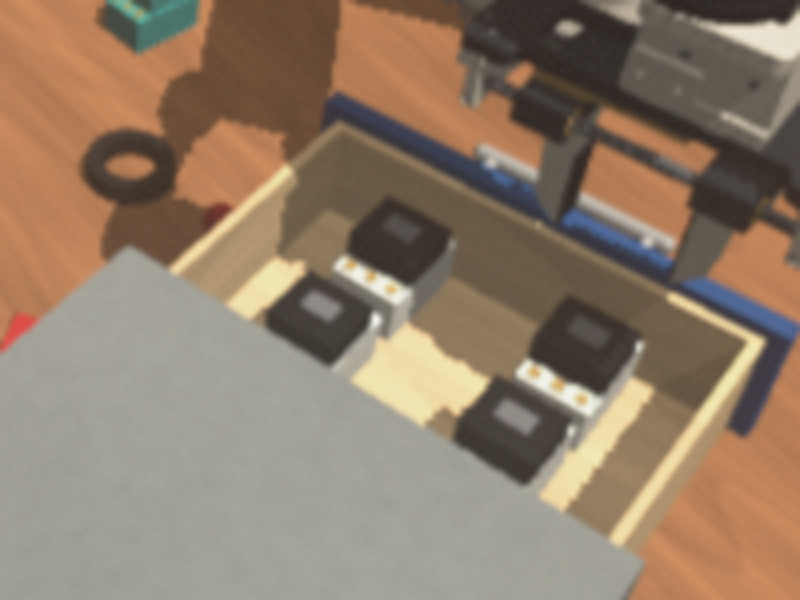

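Call:
play_rows:
  moves: [186,-97,65,4,-90,186,-97,65,4,-90,186,-97,65,4,-90,186,-97,65,4,-90,186,-97,65,4,-90,186,-97,65,4,-90,186,-97,65,4,-90,186,-97,65,4,-90]

```text
time: 40.1
tool_pos: [352.9, 309.1, 252.5]
tcp_rot: [3.141, -0.001, 1.304]
contact_force: [-0.4, 0.4, -0.6]
grip_width: 25.1
```

```bash
python3 - <<'E'
from h import *
go(354.5,310.7,260,1.867)
E
```

```text
shift [ 2.   1.2 -7.5] turn -32.3 | now [352.9 309.1 252.5] yaw 1.304 F [-0.4  0.4 -0.6] w 25.1 t 40.1
```

Call:
play_rows:
  moves: [186,2,1.2,0,-7,186,2,1.2,0,-14,186,2,1.2,0,-21,186,2,1.2,0,-28,186,2,1.2,0,-32.3,186,2,1.2,0,-32.3,186,2,1.2,0,-32.3,186,2,1.2,0,-32.3]

```text
time: 40.77
tool_pos: [354.5, 310.7, 252.3]
tcp_rot: [3.141, -0.0, 1.859]
contact_force: [-0.0, 0.6, -0.7]
grip_width: 25.2
```

```bash
python3 - <<'E'
from h import *
go(354.5,310.7,165,1.867)
c=shot('top');crop(c,95,140,295,290,4,'h5.png')
E
```

```text
shift [-0.  -0.1 87.3] turn -0.5 | now [354.5 310.7 252.3] yaw 1.859 F [-0.   0.6 -0.7] w 25.2 t 40.8
```

View pics/h5.png

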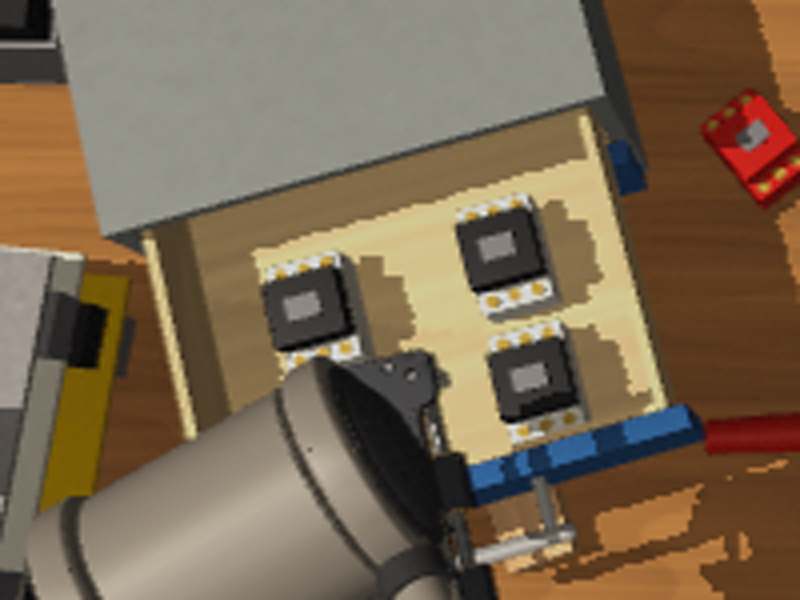

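Call:
play_rows:
  moves: [186,0,0,20,-0.4,186,0,0,45,-0.4,186,0,0,58,-0.4,186,0,0,66,-0.4,186,0,0,74,-0.4,186,0,0,82,-0.4,186,0,0,87,-0.4,186,0,0,87,-0.4]

```text
time: 41.48
tool_pos: [354.3, 310.5, 164.5]
tcp_rot: [-3.141, 0.0, 1.868]
contact_force: [-0.5, -0.5, -0.1]
grip_width: 24.8
```

Call:
play_rows:
  moves: [255,0,0,0,0,255,0,0,0,0,255,0,0,0,0,255,0,0,0,0,255,0,0,0,0]

```text
time: 41.9
tool_pos: [354.9, 310.9, 165.7]
tcp_rot: [3.14, -0.0, 1.868]
contact_force: [0.5, 0.7, 3.1]
grip_width: 9.6
```

Call:
play_rows:
  moves: [255,0,5,0,0,255,0,14,0,0,255,0,27,0,0,255,0,42,0,0,255,0,58,0,0,255,0,74,0,0,255,0,90,0,0,255,0,105,0,0]

```text
time: 42.57
tool_pos: [455.8, 342.5, 165.7]
tcp_rot: [3.141, -0.002, 1.868]
contact_force: [-2.6, 3.5, 5.4]
grip_width: 10.0
```

Call:
play_rows:
  moves: [255,0,15,0,0,255,0,29,0,0,255,0,41,0,0,255,0,51,0,0,255,0,59,0,0,255,0,65,0,0,255,0,69,0,0,255,0,72,0,0]

```text
time: 43.23
tool_pos: [524.1, 363.9, 165.7]
tcp_rot: [3.14, -0.002, 1.869]
contact_force: [-2.9, 4.7, 4.9]
grip_width: 9.9
```

Call:
play_rows:
  moves: [255,0,2,0,0,255,0,4,0,0,255,0,6,0,0,255,0,8,0,0,255,0,8,0,0,255,0,8,0,0]

```text
time: 43.73
tool_pos: [531.7, 366.2, 165.7]
tcp_rot: [3.14, -0.002, 1.869]
contact_force: [-1.4, 5.2, 3.9]
grip_width: 9.8
```

Call:
play_rows:
  moves: [255,0,1,0,0,255,0,2,0,0,255,0,3,0,0,255,0,4,0,0,255,0,4,0,0]

```text
time: 44.15
tool_pos: [533.3, 366.7, 165.7]
tcp_rot: [-3.138, -0.001, 1.869]
contact_force: [-8.9, 1.9, 8.0]
grip_width: 9.8
```

Call:
play_rows:
  moves: [255,0,1,0,0,255,0,2,0,0,255,0,3,0,0,255,0,3,0,0]

```text
time: 44.48
tool_pos: [533.5, 366.8, 165.6]
tcp_rot: [-3.131, -0.001, 1.87]
contact_force: [-20.6, -2.4, 15.1]
grip_width: 10.3
```

Call:
play_rows:
  moves: [186,0,-2,0,0,186,0,-4,0,0,186,0,-5,0,0,186,0,-5,0,0,186,0,-5,-30,0,186,0,-5,-60,0,186,0,-5,-95,0]

```text
time: 45.07
tool_pos: [533.1, 364.9, 259.5]
tcp_rot: [-3.138, 0.001, 1.868]
contact_force: [0.5, 0.2, 0.2]
grip_width: 24.9
```

```bash
python3 - <<'E'
from h import *
go(330,330,300,1.867)
E
```

```text
shift [  26.1 -204.5  -39.9] turn 0.0 | now [533.1 364.9 259.5] yaw 1.868 F [0.5 0.2 0.2] w 24.9 t 45.1
```

Call:
play_rows:
  moves: [186,26,-204,-40,0,186,26,-204,-40,0,186,26,-204,-40,0,186,26,-204,-40,0,186,26,-204,-40,0,186,26,-204,-40,0,186,26,-204,-40,0]

```text
time: 45.65
tool_pos: [329.6, 330.5, 301.3]
tcp_rot: [3.139, -0.001, 1.87]
contact_force: [0.3, -0.4, 0.1]
grip_width: 24.8
```

```bash
python3 - <<'E'
from h import *
c=shot('top','f1.png');crop(c,95,140,265,260,4.5,'f1c.png')
cs=shot('scene','f1s.png');crop(cs,210,110,310,185,8,'f2.png')
print(bot.get_obs()['tool_pos'],bot.get_obs()['time'])
E
```

```text
[331.52049527 330.7200699  300.25329977] 45.75
```

View pics/f1c.png

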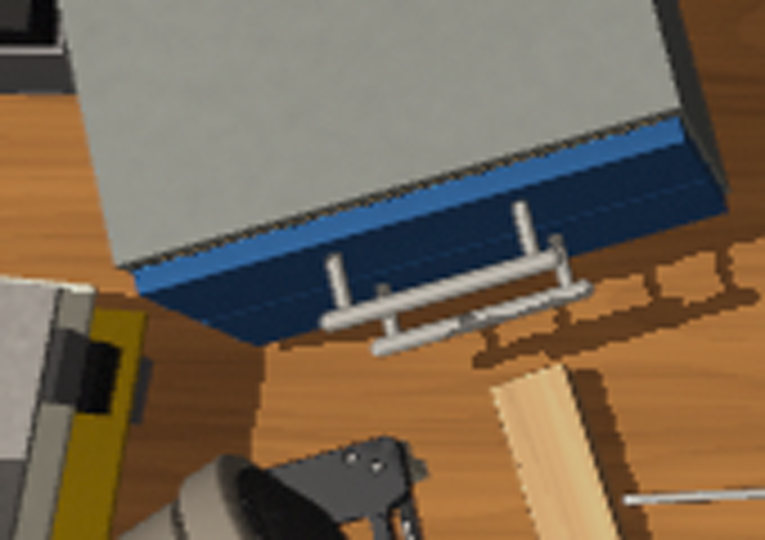

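View pics/f1.png

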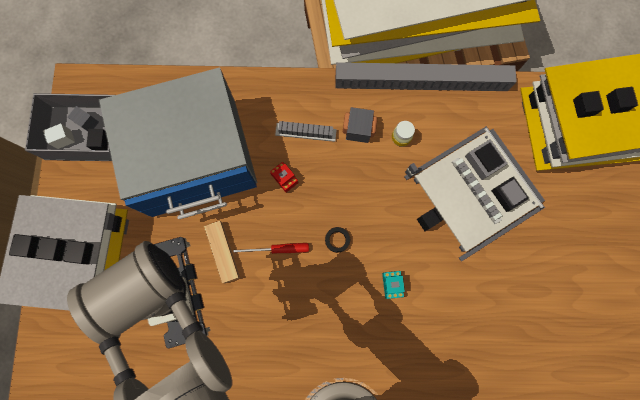

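View pics/f2.png

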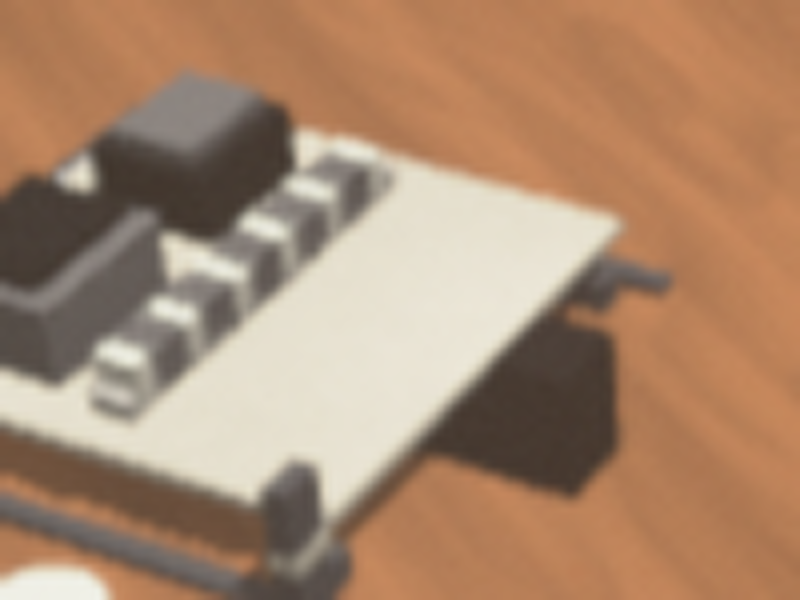

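```bash
python3 - <<'E'
from edge import *
ct=bot.capture('top');cs=bot.capture('scene')
t0=cv2.imread('pics/top0.png')[:,:,::-1].copy();s0=cv2.imread('pics/scene0.png')[:,:,::-1].copy()
height(ct,cs,t0,s0,(417,181.5),(458,244),(257,175.5),(284,146))
height(ct,cs,ct['color'],cs['color'],(418,180),(460,243),(257,170.5),(284,142))
# scene-only: back/side lines meet front edge -> far & near corner
for im,F,S in((s0,((257,175.5),(284,146)),((262,133),(284,140))),(cs['color'],((257,170.5),(284,142)),((262,131),(284,136.3)))):
    P,D,r=subline(im,*F,60,4);Q,E,r2=subline(im,*S,60,4)
    t=np.linalg.solve(np.array([D,-E]).T,Q-P);print('corner',(P+t[0]*D).round(2),r,r2)
E
```

```text
resid 0.07 0.05 z [np.float64(15.4), np.float64(15.4)]
resid 0.15 0.06 z [np.float64(31.4), np.float64(32.1)]
corner [288.1  141.46] 0.0473174 0.07009813
corner [288.32 137.01] 0.06795046 0.08413035
```

```bash
python3 - <<'E'
from h import *
print(bot.close_job())
E
```

```text
the job is handed in; nothing more can be done
None
```

I handed the job in at about 46 s: the board is propped on the wedge, all four contactors are in the top drawer, and the drawer is shut. The hand-in gave no verdict.

- **Drawer:** it started about 14 mm ajar. I pulled it to its stop, about 190 mm from shut. At the end I pushed it until it hit its inner stop. The last picture shows the front flush with the cabinet and the handle directly above the lower one.
- **Wedge:** it went in thin end first, about 2 mm off the middle of the edge. The gripper held it square to within about 0.01 rad. A rough fit to the butt's top edge in the picture gave about 0.1 rad off. I pushed it in a second time, about 7 mm, because the first height checks read low.
- **Edge height:** my estimates disagree somewhat, but all fall within 4.5 mm of the 40 mm mark.

| Check | Height of edge top |
|---|---|
| Two-camera fit, relative to the 22 mm start | 38–39 mm |
| Corner shift in the scene camera, final picture | about 40.6 mm |
| Wedge position against its slope | about 41.8 mm |
| Eye check against the pale band, just after the second push | level |

- **Contactors:** they stand flat in a two-by-two layout, seen in the last pictures before the drawer was shut.
- **Other things:** by eye, the bystanders and the red and turquoise look-alikes are where they were at the start; I did not measure them. The gripper was open and clear of everything at hand-in.

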